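# Unpile the clean lids and close every pot in the pantry

### The arm

A 6-joint arm with a two-finger parallel gripper is mounted at the origin on the work surface. World frame = base frame: x ahead of the robot, y to its left, z up, the work surface at z = 0. Lengths are in m, angles in rad, forces in N, time in s.
With the tool pointing down it reaches from about 0.375 to 0.9 m from the base axis. Payload 3.1 kg.
Tool frame: the origin (TCP) lies midway between the tips of the shut fingers; the grasp point (between the pads) lies env.hold_point_z behind it (env.hold_point_z is the distance from the TCP to the grasp point, in m); z points along the fingers, y is the direction in which the jaws open and shut (so a half turn about z gives the same grasp; the last joint's range is limited). The gripper opens to 85 mm and grips with 20 to 120 N. Pads are 22 mm wide; open, the fingers measure 114 mm over their backs; the gripper's body (76 mm by 85 mm) begins 54 mm behind the grasp point. The pads swing forward as they close: fully open they stand 13 mm farther back than shut.
Start: joints at [1.046, 0.527, 1.433, -0, 1.181, -0.178], TCP at [0.212, 0.588, 0.231] pointing down, gripper open.
Joint ranges: [-3.08, 3.08], [-0.75, 2.2], [0.22, 2.44], [-1.43, 4.57], [0, 2.65], [-2.85, 2.85]. Speed limits (rad/s): [2.79, 2.79, 3.14, 3.14, 3.14, 3.14].

### API

Orientations are given as a rotation vector (axis times angle).
In Python, from bench import env, viewer gives the robot as it stands.
- The arm moves only by the tool apply_moves, never from a script. Its argument "deltas" is a list of rows, each a list of 3 entries, a list of its own where there are three numbers: the closure, from 0 (fully open) to 1 (shut), then the shift along the tool's x, y, z in cm, then the turn, a rotation vector about the tool's x, y, z in degrees. In form: [[jaw, [x, y, z], [rx, ry, rz]], ...]. A call has 1 to 12 rows; each row shifts and turns the commanded pose from where the row before left it, along the tool's axes as they then stand; what a row does not reach is not made up. A row lasts 1/12 s, in which the tool goes at most 41.7 mm and 7.16 degrees, less where a joint would pass 70% of its speed; a pose out of reach is approached as far as the arm can. A call with a gripper value outside its range is refused whole. The fingers move at their own pace and stop on an object; the grip force is fixed at half the most. Time passes only in rows, so rows that do not move let the fingers close. It gives the time, the measured TCP pose, the force and the opening at its end, in the units of the state.
- env.read_state(): the state, without advancing time (a new reading comes with each control period).
- viewer.snapshot(name): name is "scene" or "side" or "wrist"; returns a dict with "img" (420x560x3 uint8, red, green, blue), "z_map" (420x560 float32, m along the optical axis (not along the pixel's ray), 0 where there is no reading), "camera_matrix" (3x3 intrinsics, pixels), "R" (3x3) and "t" (3): a world point X has camera coordinates R X + t. Camera axes: x right, y down, z forward; pixel columns grow to the right and rows downward; lengths in m; the calibration is good to about 2 mm. A picture is of the moment at which its call begins.
- env.sign_off(): hands the job in, once; it reports no verdict.
The state is a dict: "t": time; "joint_pos": joint angles; "qd": joint speeds; "tau": joint torques, N m; "tool_pos": TCP position; "ee_rot": TCP orientation; "wrist_force": force on the tool from outside, world axes, zero at the start; "ft_torque": the same for the moment, N m; "gripper_width": finger opening in m.
Only numpy, scipy, OpenCV 4.12 (cv2) and the standard library are available. Lean on these libraries where they do the work, as an engineer would, in place of code of your own. Each camera call takes 0.05 s, during which the arm holds its last target.

### The job

The dried lids are piled up on top of the yellow lunch box. Take the pile apart and put each lid back on its own pot, sitting flat and fully home in the mouth: the small china lid on the teapot, the two round wooden lids each on the jar it fits, and the oblong wooden lid squarely on the butter dish. Leave the pots and the two glass tumblers standing where they are.

Things in the scene. Friction and masses are not known exactly. Their poses are not given: they have to be found in the camera images.
- teapot_lid_centre (a point): White china teapot lid, top of the pile, 42 mm high, 75 g. Point: its centre, half-way up; z up. Measured from the point: knob (grip here) 20 mm diameter, +2.5 to +21 mm; below it a neck, a dome and the flange, 49 mm diameter, underside at -11 mm; then a plug 10 mm deep, 32 tapering to 24 mm diameter. Fully home, the flange's underside rests on the teapot's rim.
- small_lid_centre (a point): Smaller round wooden lid, second in the pile, 23 mm high, 42 g. Point: its centre, half-way up; z up. Flat wooden disc (grip its edge) 57 mm diameter, from 2.5 mm below the point to 11.5 mm above; under it a white plug 9 mm deep, 39 tapering to 29 mm diameter. Fully home on the small jar, the disc's underside rests on the rim.
- big_lid_centre (a point): Larger round wooden lid, third in the pile, 23 mm high, 55 g. Point: its centre, half-way up; z up. Flat wooden disc (grip its edge) 66 mm diameter, from 2.5 mm below the point to 11.5 mm above; under it a white plug 9 mm deep, 48 tapering to 38 mm diameter. Fully home on the big jar, the disc's underside rests on the rim.
- butter_lid_centre (a point): Oblong wooden lid, bottom of the pile on the loose lunch box (62 mm high), 22 mm high, 95 g. Point: its centre, half-way up; x across (68 mm), y along (124 mm), z up. Flat board (grip across the 68 mm) from 3 mm below the point to 11 mm above; under it a white plug 42 x 96 mm, 8 mm deep. Fully home on the butter dish, either way round, its underside rests on the rim.
- teapot_mouth (a point): White china teapot, 105 mm high without its lid, belly 122 mm diameter, loose, 520 g. Point: centre of its open mouth, at the height of the rim. Mouth 38 mm inside diameter, rim 52 mm outside. Its x axis points to the spout (reaching 103 mm out, lower than the rim), the handle lies on the other side (99 mm out, lower than the rim); z is up.
- small_jar_mouth (a point): Small white ceramic jar, 85 mm high, body 72 mm diameter, loose, 300 g. Point: centre of its open mouth, at the height of the rim. Mouth 45 mm inside diameter, rim 57 mm outside, like the disc of its lid; z is up.
- big_jar_mouth (a point): Big white ceramic jar, 115 mm high, body 88 mm diameter, loose, 480 g. Point: centre of its open mouth, at the height of the rim. Mouth 54 mm inside diameter, rim 66 mm outside, like the disc of its lid; z is up.
- butter_dish_mouth (a point): Oblong white ceramic butter dish, 52 mm high, loose, 420 g. Point: centre of its open mouth, at the height of the rim. x runs across it (56 mm inside, 68 mm outside), y along it (112 mm inside, 124 mm outside), walls 6 mm; z is up.
- tumbler_a: Clear glass tumbler, 92 mm high, 66 mm diameter at the mouth, loose, standing among the pots; to be left where it stands. Origin: centre of its underside.
- tumbler_b: The other clear glass tumbler, same size; to be left where it stands. Origin: centre of its underside.

How it is judged:
At the end, for the whole second after the job is handed in: Each lid rests on its own pot: centred within 9 mm, height within 3 mm of resting on the rim, level within 0.09 rad, the oblong lid within 0.25 rad of square, all at rest; pots and both tumblers upright within 30 mm of where they stood (horizontal distance between teapot_lid_centre and teapot_mouth below 0.009 m and z of teapot_lid_centre in the frame of teapot_mouth between 0.008 and 0.014 m and angle between each of teapot_lid_centre, small_lid_centre, big_lid_centre, butter_lid_centre's own z axis and vertical below 0.09 rad and linear speed of each of teapot_lid, small_lid, big_lid, butter_lid below 0.02 m/s and horizontal distance between small_lid_centre and small_jar_mouth below 0.009 m and z of small_lid_centre in the frame of small_jar_mouth between -0.0005 and 0.0055 m and horizontal distance between big_lid_centre and big_jar_mouth below 0.009 m and z of big_lid_centre in the frame of big_jar_mouth between -0.0005 and 0.0055 m and horizontal distance between butter_lid_centre and butter_dish_mouth below 0.009 m and z of butter_lid_centre in the frame of butter_dish_mouth between 0 and 0.006 m and angle between the y axis of butter_lid_centre and the y axis of butter_dish_mouth, either way round below 0.25 rad and distance of each of teapot_mouth, small_jar_mouth, big_jar_mouth, butter_dish_mouth, tumbler_a, tumbler_b from where it was at the start of the episode below 0.03 m and angle between each of teapot_mouth, small_jar_mouth, big_jar_mouth, butter_dish_mouth, tumbler_a, tumbler_b's own z axis and vertical below 0.1 rad); the robot touches nothing.
It fails at once if a pot is knocked over or pushed more than 30 mm from its place (distance of any of teapot_mouth, small_jar_mouth, big_jar_mouth, butter_dish_mouth from where it was at the start of the episode above 0.03 m or angle between any of teapot_mouth, small_jar_mouth, big_jar_mouth, butter_dish_mouth's own z axis and vertical above 0.4 rad).
It fails at once if a tumbler is knocked over or pushed more than 30 mm from its place (distance of any of tumbler_a, tumbler_b from where it was at the start of the episode above 0.03 m or angle between any of tumbler_a, tumbler_b's own z axis and vertical above 0.4 rad).
It also fails if it takes over 144 s, if anything falls off the work surface, if the arm or the gripper's body presses on something with over 40 N, if the wrist force passes 120 N, or if a joint passes its speed limit or range.

## Working session

There is one attempt and no reset: what is moved stays moved. The work goes in short steps, Python scripts to look and compute and a tool call to move; the robot and the scene stay as the last step left them, time stands still between calls to the robot, and variables do not carry over. Pictures are saved under pics/ and viewed, and the job is handed in when it is done.

Besides the shell and the picture viewer there is one more tool, called after "Call:" in YAML: its name, and indented under it one key for each argument. apply_moves: Moves the arm, as the interface text tells. Its arguments: {"type":"object","properties":{"deltas":{"type":"array"}},"required":["deltas"]}

```bash
ls -la; mkdir -p pics
cat > h.py <<'E'
import numpy as np, cv2
from bench import env, viewer
def snap(n,save=None):
    s=viewer.snapshot(n)
    if save: cv2.imwrite('pics/'+save+'.png',cv2.cvtColor(s['img'],cv2.COLOR_RGB2BGR))
    return s
def cloud(s):
    K=s['camera_matrix'];R=s['R'];t=s['t'];z=s['z_map']
    v,u=np.mgrid[:z.shape[0],:z.shape[1]]
    c=np.stack([(u-K[0,2])/K[0,0]*z,(v-K[1,2])/K[1,1]*z,z],-1)
    P=(c-t)@R
    P[z<=0]=np.nan
    return P
def ray(s,u,v,h):
    K=s['camera_matrix'];R=s['R'];t=s['t']
    d=R.T@np.linalg.inv(K)@np.array([u,v,1.]);o=-R.T@t
    return o+d*(h-o[2])/d[2]
def proj(s,X):
    c=s['R']@np.array(X)+s['t'];p=s['camera_matrix']@c
    return p[:2]/p[2]
E
python3 - <<'E'
from h import *
for n in ['scene','side','wrist']:
    s=snap(n,n+'0'); print(n,s['camera_matrix'].round(1).tolist(),(-s['R'].T@s['t']).round(3),s['R'].round(2).tolist())
print(env.read_state(),env.hold_point_z)
E
```

```text
total 12
drwxr-xr-x  3 agent agent 4096 Dec  7 04:59 .
drwxr-xr-x 23 root  root  4096 Dec  7 04:59 ..
drwxr-xr-x  2 agent agent 4096 Dec  7 04:59 pics
scene [[431.4, 0.0, 278.3], [0.0, 431.4, 207.4], [0.0, 0.0, 1.0]] [0.951 0.631 0.781] [[-0.84, 0.54, 0.01], [0.34, 0.55, -0.76], [-0.42, -0.64, -0.64]]
side [[416.3, 0.0, 279.1], [0.0, 416.3, 211.1], [0.0, 0.0, 1.0]] [-0.016 -0.615  0.614] [[0.73, -0.69, -0.01], [-0.37, -0.38, -0.85], [0.58, 0.62, -0.53]]
wrist [[312.5, 0.0, 280.9], [0.0, 312.5, 206.3], [0.0, 0.0, 1.0]] [0.14  0.615 0.373] [[0.34, 0.94, -0.0], [0.9, -0.32, 0.3], [0.28, -0.1, -0.95]]
{'t': 0.15, 'joint_pos': array([ 1.04649172e+00,  5.28262129e-01,  1.43360284e+00, -9.65375130e-06,
        1.18140362e+00, -1.78505779e-01]), 'qd': array([-0.00109358, -0.00240658, -0.00346767, -0.00011169,  0.00157791,
        0.00182382]), 'tau': array([ 5.06758515e-04, -4.42742479e+01, -1.78275186e+01, -2.50193671e-04,
        5.60735920e-03, -3.38708730e-05]), 'tool_pos': array([0.21154298, 0.58753036, 0.23055422]), 'ee_rot': array([-5.40373589e-01, -3.09419181e+00,  2.47605648e-03]), 'wrist_force': array([0.37879461, 0.02741788, 0.67057599]), 'ft_torque': array([ 0.03540976, -0.01407733, -0.04676116]), 'gripper_width': 0.0852774519285197} 0.0187
```

View pics/scene0.png

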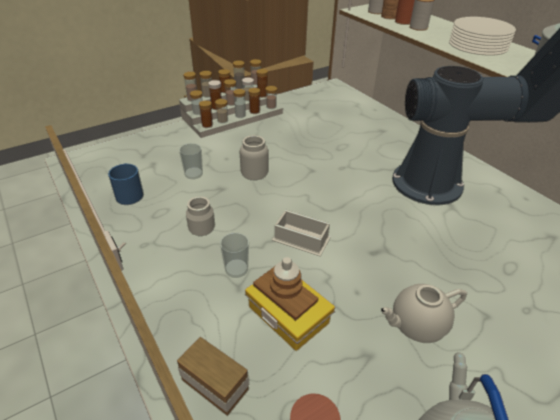

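View pics/side0.png

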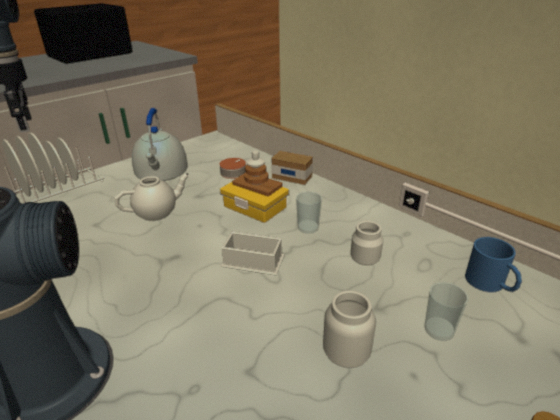

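View pics/wrist0.png

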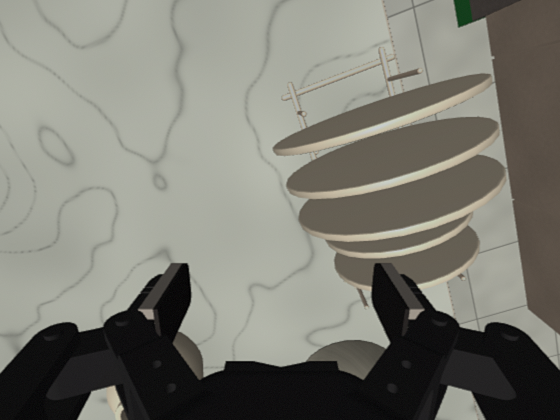

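The scene view shows the pile at about (288,290), the teapot at (427,300), the butter dish at (302,232), the small jar at (200,215), the big jar at (254,157), and the tumblers at (236,255) and (192,160). The side view shows the same things from the opposite side. Next I'll measure them.

```bash
cat >> h.py <<'E'
def circ(xy):
    # RANSAC-free robust algebraic circle
    w=np.ones(len(xy))
    for _ in range(15):
        A=np.c_[2*xy,np.ones(len(xy))];b=(xy**2).sum(1)
        p=np.linalg.lstsq(A*w[:,None],b*w,rcond=None)[0]
        r=np.sqrt(p[2]+p[0]**2+p[1]**2)
        e=np.abs(np.hypot(*(xy-p[:2]).T)-r); w=1/np.maximum(e,.001)**.5
    return p[:2],r
E
python3 - <<'E'
from h import *
rois={'scene':dict(teapot=(370,270,470,345,.105),big=(235,130,275,182,.115),small=(183,195,218,238,.085),dish=(270,210,332,255,.052),pile=(240,252,338,348,None),ta=(218,232,252,278,.092),tb=(178,142,206,180,.092)),
'side':dict(teapot=(120,170,190,222,.105),big=(322,288,378,366,.115),small=(350,222,386,266,.085),dish=(220,230,286,272,.052),pile=(215,148,292,220,None),ta=(294,190,324,234,.092),tb=(424,284,466,342,.092))}
for n in ['scene','side']:
    s=snap(n);P=cloud(s)
    for k,(a,b,c,d,h) in rois[n].items():
        Q=P[b:d,a:c].reshape(-1,3);Q=Q[~np.isnan(Q[:,0])]
        if h:
            m=abs(Q[:,2]-h)<.005;Z=Q[m]
            print(n,k,len(Z),'mean',Z.mean(0).round(3) if len(Z) else '',end=' ')
            if len(Z)>10:
                print('bbox',Z.min(0).round(3),Z.max(0).round(3),'circ',circ(Z[:,:2]), end='')
                if k=='dish': print(cv2.minAreaRect((Z[:,:2]*1000).astype(np.float32)),end='')
            print()
        else:
            for lo,hi in [(.05,.06),(.06,.066),(.074,.086),(.09,.095),(.095,.104),(.105,.113),(.113,.125),(.125,.14),(.14,.15),(.15,.19)]:
                Z=Q[(Q[:,2]>lo)&(Q[:,2]<hi)]
                if len(Z)>3: print(n,'pile',lo,hi,len(Z),Z.mean(0).round(4),Z.min(0).round(3),Z.max(0).round(3))
E
```

```text
scene teapot 265 mean [0.403 0.344 0.105] bbox [0.375 0.317 0.1  ] [0.498 0.369 0.109] circ (array([0.40267868, 0.34376264]), np.float64(0.022850930185564024))
scene big 130 mean [ 0.416 -0.32   0.114] bbox [ 0.383 -0.354  0.11 ] [ 0.449 -0.286  0.118] circ (array([ 0.41537311, -0.31991334]), np.float64(0.030213508591961237))
scene small 151 mean [ 0.66  -0.179  0.084] bbox [ 0.632 -0.209  0.08 ] [ 0.687 -0.152  0.088] circ (array([ 0.65977609, -0.17877195]), np.float64(0.025744055255928218))
scene dish 361 mean [ 0.46  -0.003  0.051] bbox [ 0.4   -0.072  0.047] [0.52  0.064 0.056] circ (array([ 0.46056572, -0.00369391]), np.float64(0.05290207488688825))((460.09295654296875, -4.9382476806640625), (72.46978759765625, 124.4323959350586), 32.85002517700195)
scene pile 0.05 0.06 365 [0.6476 0.1957 0.0556] [0.554 0.017 0.05 ] [0.687 0.262 0.06 ]
scene pile 0.06 0.066 1374 [0.6292 0.2056 0.0624] [0.553 0.017 0.06 ] [0.687 0.262 0.066]
scene pile 0.074 0.086 1040 [0.633  0.1809 0.083 ] [0.58  0.026 0.074] [0.671 0.235 0.086]
scene pile 0.09 0.095 8 [0.6391 0.1861 0.0941] [0.603 0.168 0.093]
[... 2142 characters left out ...]
5] [0.653 0.192 0.109]
side pile 0.113 0.125 71 [0.6109 0.1493 0.1204] [0.595 0.136 0.115] [0.643 0.183 0.125]
side pile 0.125 0.14 125 [0.6159 0.1566 0.1293] [0.595 0.136 0.125] [0.651 0.19  0.14 ]
side pile 0.14 0.15 118 [0.6199 0.1597 0.1452] [0.601 0.141 0.14 ] [0.648 0.192 0.15 ]
side pile 0.15 0.19 63 [0.6223 0.1629 0.1635] [0.615 0.155 0.151] [0.635 0.175 0.172]
side ta 103 mean [ 0.652 -0.004  0.09 ] bbox [ 0.62  -0.036  0.087] [0.686 0.03  0.093] circ (array([ 0.65225311, -0.00340147]), np.float64(0.031245030874190127))
side tb 188 mean [ 0.575 -0.415  0.09 ] bbox [ 0.545 -0.447  0.087] [ 0.612 -0.383  0.093] circ (array([ 0.57808146, -0.41484519]), np.float64(0.031020230020703768))
```

Run:
```python
from h import *
a=cv2.imread('pics/scene0.png')[245:350,235:345];b=cv2.imread('pics/side0.png')[140:225,205:300]
cv2.imwrite('pics/crop0.png',np.hstack([cv2.resize(a,(400,400),interpolation=2),cv2.resize(b,(400,400),interpolation=2)]))
```

```text
(no output)
```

View pics/crop0.png

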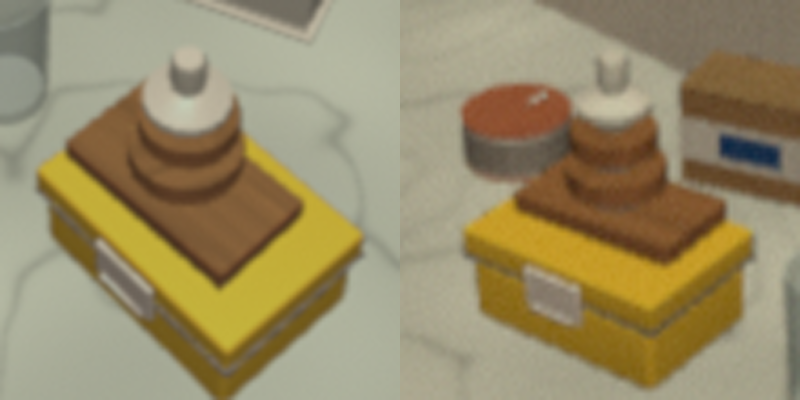

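The crops show the pile clearly: the knob at about (188,65) in the left crop, then two stacked discs, the board and the box, all level. Next I'll refine the lid poses, check obstacle heights on the way, and write a helper that computes the deltas.

```bash
cat >> h.py <<'E'
from scipy.spatial.transform import Rotation as Ro
def goal(x,y,z,yaw_jaw):
    """delta (cm, deg) in tool axes from present pose to TCP x,y,z, tool down, jaw (tool y) axis at yaw_jaw deg in world xy, mod 180"""
    st=env.read_state();R=Ro.from_rotvec(st['ee_rot']);M=R.as_matrix();p=st['tool_pos']
    best=None
    for k in (0,180):
        a=np.radians(yaw_jaw+k);yy=np.array([np.cos(a),np.sin(a),0]);zz=np.array([0,0,-1.]);G=np.c_[np.cross(yy,zz),yy,zz]
        rv=np.degrees((R.inv()*Ro.from_matrix(G)).as_rotvec())
        if best is None or abs(rv[2])<abs(best[2]): best=rv
    print('t',round(st['t'],2),'pos',p.round(4),'jaw yaw',round(np.degrees(np.arctan2(M[1,1],M[0,1])),2),'tilt',np.round(np.degrees(np.arccos(-M[2,2])),2),'w',round(float(st['gripper_width']),4),'F',st['wrist_force'].round(1),'j6',round(st['joint_pos'][5],2),'j',st['joint_pos'].round(2))
    print('shift cm (present tool axes)',(M.T@(np.array([x,y,z])-p)*100).round(2),'turn deg',best.round(2))
E
python3 - <<'E'
from h import *
H={}
for n,(a,b,c,d) in dict(scene=(240,252,338,348),side=(215,148,292,220)).items():
    s=snap(n);P=cloud(s)[b:d,a:c];im=s['img'][b:d,a:c];hsv=cv2.cvtColor(im,cv2.COLOR_RGB2HSV)
    near=np.hypot(P[...,0]-.625,P[...,1]-.166)<.1
    br=(hsv[...,0]<18)&(hsv[...,1]>80)
    ye=(hsv[...,0]>=20)&(hsv[...,1]>120)
    Q=P[br&near&(abs(P[...,2]-.083)<.004)]
    print(n,'board',len(Q),cv2.minAreaRect((Q[:,:2]*1000).astype(np.float32)))
    Q=P[ye&near&(abs(P[...,2]-.062)<.004)]
    print(n,'box',len(Q),cv2.minAreaRect((Q[:,:2]*1000).astype(np.float32)))
    for nm,lo,hi in [('big disc',.095,.105),('small disc',.117,.128),('flange dome',.141,.148),('knob',.154,.175)]:
        Q=P[near&(P[...,2]>lo)&(P[...,2]<hi)]
        print(n,nm,len(Q),circ(Q[:,:2]),cv2.minEnclosingCircle((Q[:,:2]*1000).astype(np.float32)),Q[:,2].max())
s=snap('scene');P=cloud(s)
m=(P[...,2]>.12)&(P[...,0]>.1)&(P[...,0]<.9)&(abs(P[...,1])<.8)
m[:,:]&=np.hypot(P[...,0]-.625,P[...,1]-.166)>.06
Q=P[m];import collections
for k,v in sorted(collections.Counter(map(tuple,(Q[:,:2]//.1).astype(int))).items()):
    if v>10: print(k,v,Q[((Q[:,:2]//.1).astype(int)==k).all(1)][:,2].max().round(2),end='; ')
print()
goal(.625,.166,.30,-30)
E
```

```text
scene board 935 ((627.9661254882812, 167.81695556640625), (67.27102661132812, 124.8221664428711), 13.53699779510498)
scene box 1429 ((620.5505981445312, 174.80865478515625), (110.71739196777344, 160.32913208007812), 10.304698944091797)
scene big disc 105 (array([0.62330073, 0.16625717]), np.float64(0.03242508029838438)) ((626.216796875, 171.3238525390625), 32.32102966308594) 0.10494608066390983
scene small disc 94 (array([0.6223024, 0.1664423]), np.float64(0.027855562603815186)) ((627.2029418945312, 173.5057373046875), 26.7863826751709) 0.1279156045717
scene flange dome 202 (array([0.62505351, 0.16848657]), np.float64(0.02154617250119837)) ((624.6980590820312, 167.58241271972656), 25.129493713378906) 0.14798320868853604
scene knob 110 (array([0.62558705, 0.16945516]), np.float64(0.007558773907425497)) ((625.2322387695312, 168.39944458007812), 10.947707176208496) 0.17467997984281156
side board 360 ((626.6729736328125, 165.4550323486328), (70.48573303222656, 125.13836669921875), 11.238249778747559)
side box 552 ((618.4749145507812, 172.1340789794922), (111.5508041381836, 161.2526397705
[... 669 characters left out ...]
0.1723538987076567
(np.int64(1), np.int64(-8)) 132 0.17; (np.int64(1), np.int64(-7)) 115 0.15; (np.int64(1), np.int64(-1)) 402 0.32; (np.int64(1), np.int64(0)) 17 0.29; (np.int64(2), np.int64(-8)) 240 0.18; (np.int64(2), np.int64(-7)) 119 0.14; (np.int64(3), np.int64(-8)) 227 0.17; (np.int64(3), np.int64(-7)) 207 0.15; (np.int64(4), np.int64(-8)) 215 0.18; (np.int64(4), np.int64(-7)) 71 0.13; (np.int64(4), np.int64(4)) 67 0.13; (np.int64(5), np.int64(5)) 1082 0.21; 
t 0.4 pos [0.2117 0.5879 0.2312] jaw yaw 70.19 tilt 0.02 w 0.0856 F [ 0.1  0.3 -0.6] j6 -0.18 j [ 1.05  0.53  1.43 -0.    1.18 -0.18]
shift cm (present tool axes) [-53.18 -25.69  -6.88] turn deg [-1.000e-02 -2.000e-02 -7.981e+01]
```

Call:
apply_moves:
  deltas:
    - [0,[0,0,-0.8],[0,0,6.42]]
    - [0,[0,0,-0.8],[0,0,6.42]]
    - [0,[0,0,-0.8],[0,0,6.42]]
    - [0,[0,0,-0.8],[0,0,6.42]]
    - [0,[0,0,-0.8],[0,0,6.42]]
    - [0,[0,0,-0.8],[0,0,6.42]]
    - [0,[0,0,-0.8],[0,0,6.42]]
    - [0,[0,0,-0.8],[0,0,6.42]]
    - [0,[0,0,-0.8],[0,0,6.42]]
    - [0,[0,0,0],[0,0,0]]

```text
t: 1.23
tool_pos: [0.2123, 0.5888, 0.3052]
ee_rot: [-1.97, -2.446, -0.006]
wrist_force: [-0.0, 0.7, 0.4]
gripper_width: 0.0854
```

Run:
```python
from h import *
goal(.625,.167,.30,12.4)
```

```text
t 1.23 pos [0.2123 0.5888 0.3052] jaw yaw 12.3 tilt 0.21 w 0.0854 F [-0.   0.7  0.4] j6 0.83 j [ 1.05  0.46  1.34 -0.    1.34  0.83]
shift cm (present tool axes) [-50.01  31.34   0.46] turn deg [ 0.14 -0.15 -0.1 ]
```

Call:
apply_moves:
  deltas:
    - [0,[-1.65,1.03,0],[0,0,0]]
    - [0,[-3.3,2.07,0],[0,0,0]]
    - [0,[-3.3,2.07,0],[0,0,0]]
    - [0,[-3.3,2.07,0],[0,0,0]]
    - [0,[-3.3,2.07,0],[0,0,0]]
    - [0,[-3.3,2.07,0],[0,0,0]]
    - [0,[-3.3,2.07,0],[0,0,0]]
    - [0,[-3.3,2.07,0],[0,0,0]]
    - [0,[-3.3,2.07,0],[0,0,0]]
    - [0,[-3.3,2.07,0],[0,0,0]]
    - [0,[-3.3,2.07,0],[0,0,0]]
    - [0,[-3.3,2.07,0],[0,0,0]]

```text
t: 2.23
tool_pos: [0.5266, 0.2668, 0.3029]
ee_rot: [-1.964, -2.451, 0.001]
wrist_force: [-0.1, 0.2, -0.4]
gripper_width: 0.0854
```

Call:
apply_moves:
  deltas:
    - [0,[-3.3,2.07,0],[0,0,0]]
    - [0,[-3.3,2.07,0],[0,0,0]]
    - [0,[-2.8,1.8,0],[0,0,0]]
    - [0,[-1.6,1.1,0],[0,0,0]]
    - [0,[0,0,0],[0,0,0]]
    - [0,[0,0,0],[0,0,0]]
    - [0,[0,0,0],[0,0,0]]

```text
t: 2.82
tool_pos: [0.6172, 0.1766, 0.3027]
ee_rot: [-1.965, -2.449, 0.001]
wrist_force: [0.2, 0.2, 0.3]
gripper_width: 0.085
```

Run:
```python
from h import *
goal(.625,.167,.30,12.4)
s=snap('wrist','wrist1')
P=cloud(s);im=s['img'];hsv=cv2.cvtColor(im,cv2.COLOR_RGB2HSV)
near=np.hypot(P[...,0]-.625,P[...,1]-.166)<.1
br=(hsv[...,0]<18)&(hsv[...,1]>80)
Q=P[br&near&(abs(P[...,2]-.083)<.004)]
print('board',len(Q),cv2.minAreaRect((Q[:,:2]*1000).astype(np.float32)))
for nm,lo,hi in [('big disc',.093,.11),('small disc',.114,.133),('flange dome',.139,.148),('knob',.154,.178)]:
    Q=P[near&(P[...,2]>lo)&(P[...,2]<hi)]
    if len(Q)>3: print(nm,len(Q),circ(Q[:,:2]),cv2.minEnclosingCircle((Q[:,:2]*1000).astype(np.float32)),Q[:,2].max())
```

```text
t 2.82 pos [0.6172 0.1766 0.3027] jaw yaw 12.5 tilt 0.11 w 0.085 F [0.2 0.2 0.3] j6 -0.11 j [ 0.1   0.49  1.3   0.    1.36 -0.11]
shift cm (present tool axes) [-1.11  0.55  0.26] turn deg [-0.1  -0.05  0.1 ]
board 2808 ((627.893310546875, 168.26406860351562), (66.19654846191406, 122.50369262695312), 12.625727653503418)
big disc 518 (array([0.62459867, 0.16727259]), np.float64(0.03078594347900811)) ((624.8314819335938, 167.8631591796875), 32.63249969482422) 0.10875912932728994
small disc 519 (array([0.62450003, 0.16753991]), np.float64(0.02664215264030656)) ((623.794677734375, 167.52835083007812), 28.299509048461914) 0.13164562283514475
flange dome 1088 (array([0.62594628, 0.16876474]), np.float64(0.02055277356298832)) ((626.1599731445312, 168.66734313964844), 24.472248077392578) 0.14799608307693868
knob 400 (array([0.62574415, 0.17009924]), np.float64(0.007594212804278221)) ((626.1231079101562, 168.82257080078125), 9.921380043029785) 0.17356301500790106
```

View pics/wrist1.png

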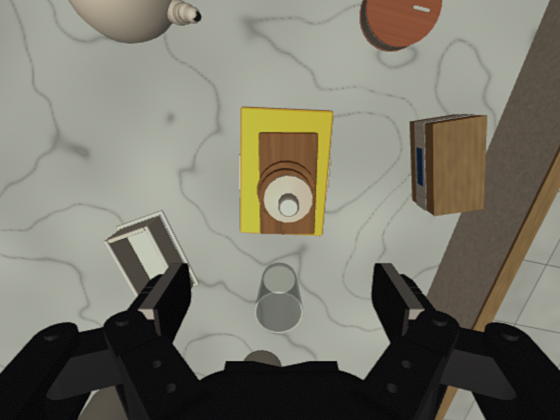

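The wrist view shows the pile from above: the knob at (288,205), the flange, both discs and the board, square to the jaws. All three cameras agree to about 2 mm. I'll go down on the knob.

Call:
apply_moves:
  deltas:
    - [0,[-0.5,0.32,0],[0,0,0]]
    - [0,[-0.53,0.32,2],[0,0,0]]
    - [0,[0,0,3],[0,0,0]]
    - [0,[0,0,3],[0,0,0]]
    - [0,[0,0,2],[0,0,0]]
    - [0,[0,0,1],[0,0,0]]
    - [0,[0,0,0],[0,0,0]]
    - [0,[0,0,0],[0,0,0]]

```text
t: 3.53
tool_pos: [0.6268, 0.168, 0.1937]
ee_rot: [1.967, 2.449, 0.0]
wrist_force: [0.1, 0.5, 1.0]
gripper_width: 0.0854
```

Run:
```python
from h import *
goal(.6257,.168,.152,12.4)
s=snap('side','side2')
cv2.imwrite('pics/side2c.png',cv2.resize(cv2.cvtColor(s['img'],4)[90:230,190:320],(780,600)[::1] if 0 else (560,600),interpolation=2))
```

```text
t 3.53 pos [0.6268 0.168  0.1937] jaw yaw 12.47 tilt 0.03 w 0.0854 F [0.1 0.5 1. ] j6 -0.13 j [ 0.09  0.6   1.41 -0.    1.13 -0.13]
shift cm (present tool axes) [ 0.02 -0.11  4.17] turn deg [0.03 0.01 0.07]
```

View pics/side2c.png

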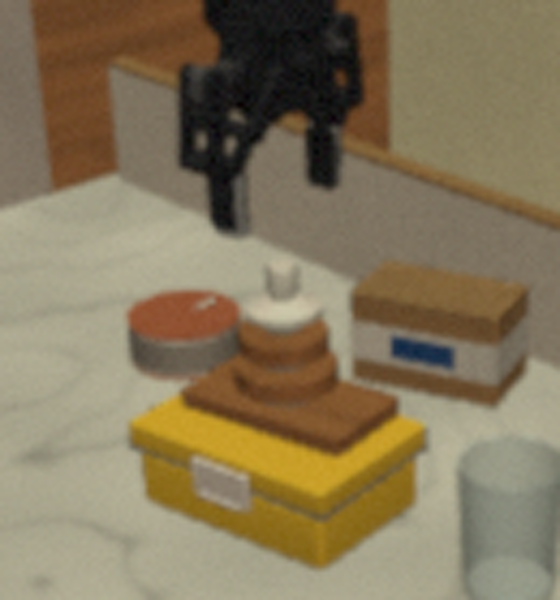

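The open jaws are centred over the knob, at (283,270) in the crop. Now I'll go down and close.

Call:
apply_moves:
  deltas:
    - [0,[0,-0.1,2],[0,0,0]]
    - [0,[0,0,1.4],[0,0,0]]
    - [0,[0,0,0.7],[0,0,0]]
    - [0,[0,0,0],[0,0,0]]
    - [1,[0,0,0],[0,0,0]]
    - [1,[0,0,0],[0,0,0]]
    - [1,[0,0,0],[0,0,0]]
    - [1,[0,0,0],[0,0,0]]
    - [1,[0,0,0],[0,0,0]]
    - [1,[0,0,0],[0,0,0]]
    - [1,[0,0,0],[0,0,0]]
    - [1,[0,0,0],[0,0,0]]

```text
t: 4.58
tool_pos: [0.6263, 0.1674, 0.1532]
ee_rot: [1.968, 2.447, 0.002]
wrist_force: [-0.6, 0.5, 4.4]
gripper_width: 0.0177
```

Run:
```python
from h import *
goal(.6257,.168,.152,12.4)
s=snap('side');c=cv2.cvtColor(s['img'],4)[90:230,190:320]
s=snap('scene');d=cv2.cvtColor(s['img'],4)[200:340,220:350]
w=cv2.cvtColor(snap('wrist')['img'],4)[150:330,190:370]
cv2.imwrite('pics/c3.png',np.hstack([cv2.resize(i,(266,400),interpolation=2) for i in (c,d)]+[cv2.resize(w,(266,400),interpolation=2)]))
```

```text
t 4.58 pos [0.6263 0.1674 0.1532] jaw yaw 12.41 tilt 0.1 w 0.0177 F [-0.6  0.5  4.4] j6 -0.13 j [ 0.09  0.65  1.44  0.    1.05 -0.13]
shift cm (present tool axes) [ 0.08 -0.04  0.12] turn deg [0.1  0.01 0.01]
```

View pics/c3.png

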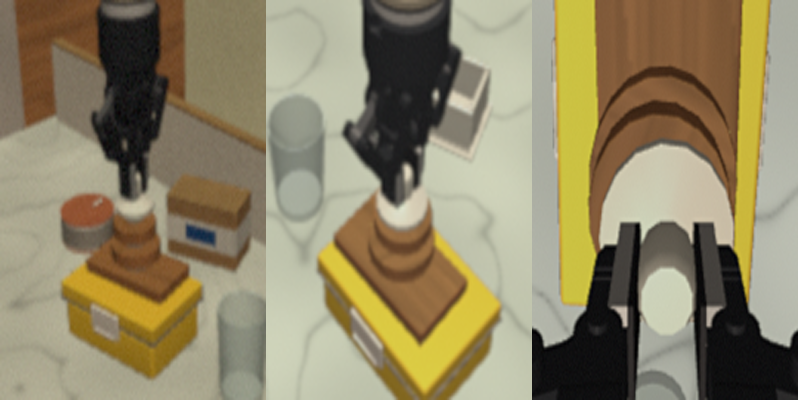

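The knob is between the pads, but the reported width of 17.7 mm is a little less than its 20 mm diameter. I'll test with a short lift.

Call:
apply_moves:
  deltas:
    - [1,[0,0,0],[0,0,0]]
    - [1,[0,0,-0.3],[0,0,0]]
    - [1,[0,0,-0.7],[0,0,0]]
    - [1,[0,0,-2],[0,0,0]]
    - [1,[0,0,-3],[0,0,0]]
    - [1,[0,0,-3],[0,0,0]]
    - [1,[0,0,-2],[0,0,0]]
    - [1,[0,0,-1],[0,0,0]]
    - [1,[0,0,0],[0,0,0]]
    - [1,[0,0,0],[0,0,0]]

```text
t: 5.57
tool_pos: [0.6251, 0.1672, 0.2717]
ee_rot: [-1.968, -2.448, 0.001]
wrist_force: [0.1, 0.1, -1.4]
gripper_width: 0.0176
```

```bash
cat >> h.py <<'E'
def trio(name,at,px=60):
    """three crops around world point"""
    o=[]
    for n in ('side','scene','wrist'):
        s=snap(n);u,v=proj(s,at).astype(int)
        p=px if n!='wrist' else 110
        u=min(max(u,p),560-p);v=min(max(v,p),420-p)
        o.append(cv2.resize(cv2.cvtColor(s['img'],4)[v-p:v+p,u-p:u+p],(266,266),interpolation=2))
    cv2.imwrite('pics/'+name+'.png',np.hstack(o))
E
python3 - <<'E'
from h import *
goal(.4018,.342,.30,12.4)
trio('c4',env.read_state()['tool_pos'])
E
```

```text
t 5.57 pos [0.6251 0.1672 0.2717] jaw yaw 12.41 tilt 0.07 w 0.0176 F [ 0.1  0.1 -1.4] j6 -0.13 j [ 0.09  0.52  1.33 -0.    1.3  -0.13]
shift cm (present tool axes) [ 21.87 -18.05  -2.81] turn deg [-0.07 -0.01  0.01]
```

View pics/c4.png

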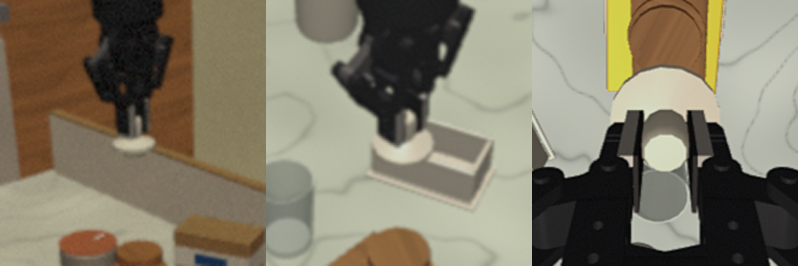

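The lid is held and level. Now I'll carry it over to the teapot.

Call:
apply_moves:
  deltas:
    - [1,[1.4,-1.1,0],[0,0,0]]
    - [1,[2.8,-2.3,0],[0,0,0]]
    - [1,[2.8,-2.3,0],[0,0,0]]
    - [1,[2.8,-2.3,0],[0,0,0]]
    - [1,[2.8,-2.3,0],[0,0,0]]
    - [1,[2.8,-2.3,0],[0,0,0]]
    - [1,[2.8,-2.3,0],[0,0,0]]
    - [1,[2.3,-2.0,0],[0,0,0]]
    - [1,[1.4,-1.2,0],[0,0,0]]
    - [1,[0,0,0],[0,0,0]]
    - [1,[0,0,0],[0,0,0]]
    - [1,[0,0,0],[0,0,0]]

```text
t: 6.72
tool_pos: [0.4023, 0.3419, 0.2716]
ee_rot: [1.968, 2.448, -0.002]
wrist_force: [0.6, 0.4, -0.7]
gripper_width: 0.0181
```

Run:
```python
from h import *
goal(.4018,.342,.15,12.4)
tp=env.read_state()['tool_pos']
for n in ('scene','side','wrist'):
    s=snap(n,'full5_'+n);P=cloud(s);im=s['img'].astype(int)
    near=np.hypot(P[...,0]-.402,P[...,1]-.342)<.035
    m=near&(abs(P[...,2]-.104)<.004)
    if m.sum()>10: print(n,'rim',m.sum(),circ(P[m][:,:2]),np.median(P[m][:,2]))
    m=near&(P[...,2]<tp[2]+.02)&(P[...,2]>tp[2]-.04)&(im.min(-1)>110)
    if m.sum()>5:
        Q=P[m];print(n,'lid',len(Q),np.percentile(Q[:,2]-tp[2],[0,2,5,10,50,95]).round(4),'flange bbox',Q[Q[:,2]<tp[2]-.003].min(0).round(4),Q[Q[:,2]<tp[2]-.003].max(0).round(4),(Q[:,:2].min(0)+Q[:,:2].max(0))/2)
trio('c5',tp,80)
```

```text
t 6.72 pos [0.4023 0.3419 0.2716] jaw yaw 12.41 tilt 0.06 w 0.0181 F [ 0.6  0.4 -0.7] j6 0.28 j [ 0.49  0.35  1.63 -0.    1.17  0.28]
shift cm (present tool axes) [ 0.03 -0.04 12.16] turn deg [-0.03  0.05  0.01]
scene rim 258 (array([0.40215844, 0.34408681]), np.float64(0.02289864825026093)) 0.10489017844251558
scene lid 338 [-0.0137 -0.0119 -0.0105 -0.0093 -0.0063 -0.0021] flange bbox [0.3779 0.3181 0.2579] [0.4267 0.3663 0.2686] [0.40229686 0.34219232]
side rim 92 (array([0.40125478, 0.34055138]), np.float64(0.022312874966708883)) 0.10295029195324515
side lid 126 [-0.012  -0.0112 -0.011  -0.0102 -0.0074  0.0149] flange bbox [0.3788 0.317  0.2597] [0.4262 0.3552 0.2684] [0.40249557 0.33611482]
wrist rim 927 (array([0.4019326 , 0.34473486]), np.float64(0.022735704508388146)) 0.10452621310994034
wrist lid 3646 [-0.0132 -0.0091 -0.0087 -0.0082 -0.0056  0.0193] flange bbox [0.3789 0.3191 0.2584] [0.4268 0.3676 0.2686] [0.40285895 0.34331036]
```

View pics/c5.png

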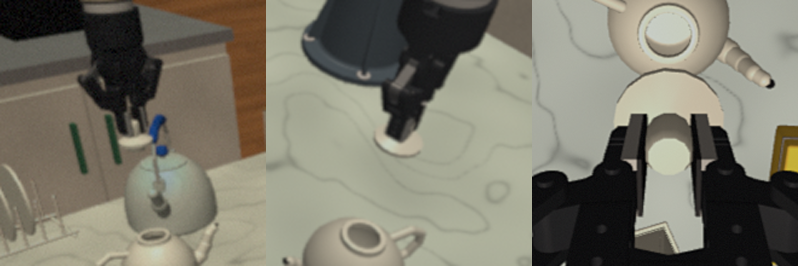

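The lid hangs level over the mouth, and the mouth rim is visible in the wrist crop at (668,33). I'll correct by about 1.4 mm and lower it.

Call:
apply_moves:
  deltas:
    - [1,[0.14,-0.02,1],[0,0,0]]
    - [1,[0,0,2.5],[0,0,0]]
    - [1,[0,0,3],[0,0,0]]
    - [1,[0,0,3],[0,0,0]]
    - [1,[0,0,2],[0,0,0]]
    - [1,[0,0,1.5],[0,0,0]]
    - [1,[0,0,0.6],[0,0,0]]
    - [1,[0,0,0],[0,0,0]]
    - [1,[0,0,0],[0,0,0]]

```text
t: 7.77
tool_pos: [0.4016, 0.3437, 0.1363]
ee_rot: [1.969, 2.448, 0.0]
wrist_force: [0.7, -0.1, 0.3]
gripper_width: 0.0174
```

Run:
```python
from h import *
goal(.4018,.3432,.1185,12.4)
tp=env.read_state()['tool_pos']
trio('c6',tp-[0,0,.02],45)
```

```text
t 7.77 pos [0.4016 0.3437 0.1363] jaw yaw 12.39 tilt 0.01 w 0.0174 F [ 0.7 -0.1  0.3] j6 0.28 j [0.5  0.54 1.76 0.   0.84 0.28]
shift cm (present tool axes) [-0.05  0.01  1.78] turn deg [ 0.   -0.   -0.01]
```

View pics/c6.png

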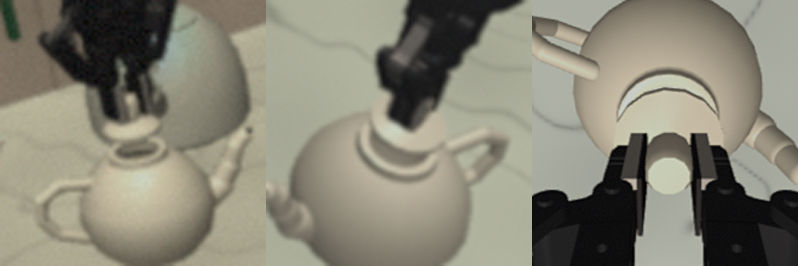

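The plug is centred just above the mouth. I'll lower it slowly to about 1 mm above home.

Call:
apply_moves:
  deltas:
    - [1,[0,0,0.6],[0,0,0]]
    - [1,[0,0,0.5],[0,0,0]]
    - [1,[0,0,0.4],[0,0,0]]
    - [1,[0,0,0.2],[0,0,0]]
    - [1,[0,0,0],[0,0,0]]
    - [1,[0,0,0],[0,0,0]]

```text
t: 8.42
tool_pos: [0.4012, 0.3436, 0.1201]
ee_rot: [1.968, 2.449, -0.0]
wrist_force: [-1.5, -1.5, 7.5]
gripper_width: 0.0176
```

Run:
```python
from h import *
goal(.4018,.3432,.118,12.4)
tp=env.read_state()['tool_pos']
trio('c7',tp-[0,0,.02],45)
```

```text
t 8.42 pos [0.4012 0.3436 0.1201] jaw yaw 12.42 tilt 0.01 w 0.0176 F [-1.5 -1.5  7.5] j6 0.28 j [ 0.5   0.56  1.78 -0.    0.8   0.28]
shift cm (present tool axes) [-0.05  0.05  0.21] turn deg [-0.    0.    0.02]
```

View pics/c7.png

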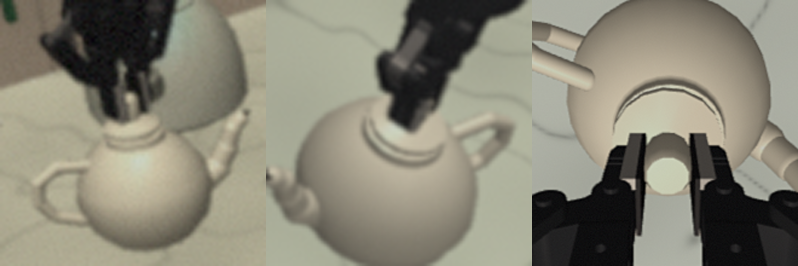

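It is in contact at 7.5 N, about 2 mm short of home and biased toward -x and -y. I'll ease it over slightly and release.

Call:
apply_moves:
  deltas:
    - [1,[-0.08,-0.06,0],[0,0,0]]
    - [1,[0,0,0],[0,0,0]]
    - [0,[0,0,0],[0,0,0]]
    - [0,[0,0,0],[0,0,0]]
    - [0,[0,0,0],[0,0,0]]
    - [0,[0,0,0],[0,0,0]]
    - [0,[0,0,-0.5],[0,0,0]]
    - [0,[0,0,-2],[0,0,0]]
    - [0,[0,0,-3.5],[0,0,0]]
    - [0,[0,0,-4],[0,0,0]]
    - [0,[0,0,-4],[0,0,0]]
    - [0,[0,0,-3],[0,0,0]]

```text
t: 9.57
tool_pos: [0.4015, 0.343, 0.2929]
ee_rot: [1.967, 2.447, 0.005]
wrist_force: [0.8, 1.4, -0.5]
gripper_width: 0.0853
```

```bash
cat >> h.py <<'E'
def lev(c,r,lo,hi,n=('scene','side','wrist'),minb=0):
    for k in n:
        s=snap(k);P=cloud(s)
        m=(np.hypot(P[...,0]-c[0],P[...,1]-c[1])<r)&(P[...,2]>lo)&(P[...,2]<hi)
        Q=P[m]
        if len(Q)>8: print(k,len(Q),'bboxmid',((Q[:,:2].min(0)+Q[:,:2].max(0))/2).round(4),'zmax98',np.percentile(Q[:,2],98).round(4),'zmed',np.median(Q[:,2]).round(4))
E
python3 - <<'E'
from h import *
goal(.6235,.1665,.25,12.4)
trio('c8',[.4018,.343,.11],45)
lev((.4018,.343),.05,.132,.17)
lev((.4018,.343),.05,.107,.12)
E
```

```text
t 9.57 pos [0.4015 0.343  0.2929] jaw yaw 12.41 tilt 0.21 w 0.0853 F [ 0.8  1.4 -0.5] j6 0.28 j [ 0.5   0.32  1.6  -0.    1.22  0.28]
shift cm (present tool axes) [-22.01  17.87   4.33] turn deg [ 0.2  -0.06  0.01]
scene 84 bboxmid [0.4003 0.3442] zmax98 0.1416 zmed 0.1386
side 29 bboxmid [0.4006 0.3405] zmax98 0.139 zmed 0.1365
wrist 321 bboxmid [0.401  0.3449] zmax98 0.1401 zmed 0.1385
scene 339 bboxmid [0.4011 0.3441] zmax98 0.1187 zmed 0.114
side 130 bboxmid [0.401  0.3412] zmax98 0.1192 zmed 0.112
wrist 1301 bboxmid [0.4012 0.3447] zmax98 0.1171 zmed 0.1133
```

View pics/c8.png

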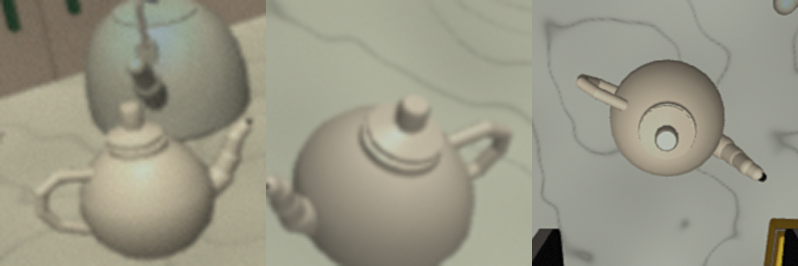

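The lid looks seated, but the knob top reads 2–3 mm above the expected 137 mm. I'll look closer.

Run:
```python
from h import *
o=[]
for n,p in (('side',24),('scene',28),('wrist',40)):
    s=snap(n);u,v=proj(s,[.4015,.343,.115]).astype(int)
    o.append(cv2.resize(cv2.cvtColor(s['img'],4)[v-p:v+p,u-p:u+p],(266,266),interpolation=2))
    P=cloud(s);m=(np.hypot(P[...,0]-.401,P[...,1]-.343)<.012)&(P[...,2]>.130)&(P[...,2]<.16);Q=P[m]
    print(n,len(Q),np.sort(Q[:,2])[-30::3].round(4))
    # plane through the dome skirt: bin heights by radius
    c=np.array([.4011,.3444 if n!='side' else .3410])
    r=np.hypot(P[...,0]-c[0],P[...,1]-c[1]);a=np.degrees(np.arctan2(P[...,1]-c[1],P[...,0]-c[0]))
    for lo,hi in [(.015,.019),(.019,.023)]:
        m=(r>lo)&(r<hi)&(P[...,2]>.1)&(P[...,2]<.13)
        Q=P[m];A=np.c_[Q[:,:2]-c,np.ones(len(Q))]
        sol=np.linalg.lstsq(A,Q[:,2],rcond=None)[0]
        print('  r',lo,hi,len(Q),'slope',sol[:2].round(3),'z0',sol[2].round(4),'ang cover',np.histogram(a[m],8,(-180,180))[0])
cv2.imwrite('pics/c9.png',np.hstack(o))
```

```text
side 34 [0.1319 0.1328 0.1344 0.1347 0.1356 0.1371 0.1373 0.1378 0.1382 0.1385]
  r 0.015 0.019 30 slope [0.018 0.07 ] z0 0.1126 ang cover [8 3 8 2 2 0 3 4]
  r 0.019 0.023 66 slope [0.062 0.163] z0 0.1102 ang cover [12 26 12  6  2  0  1  7]
scene 90 [0.1399 0.1401 0.1403 0.1404 0.1404 0.1406 0.1407 0.1408 0.1412 0.1414]
  r 0.015 0.019 80 slope [-0.058 -0.036] z0 0.1148 ang cover [ 0  5 10 15 14 16 12  8]
  r 0.019 0.023 137 slope [-0.145 -0.09 ] z0 0.1128 ang cover [ 0  8 13 25 37 30 15  9]
wrist 330 [0.1397 0.1397 0.1397 0.1398 0.1398 0.1399 0.1399 0.1401 0.1402 0.1403]
  r 0.015 0.019 371 slope [0.001 0.003] z0 0.114 ang cover [47 43 38 44 46 52 53 48]
  r 0.019 0.023 463 slope [-0.002  0.003] z0 0.1125 ang cover [57 49 50 52 61 63 68 63]
```

View pics/c9.png

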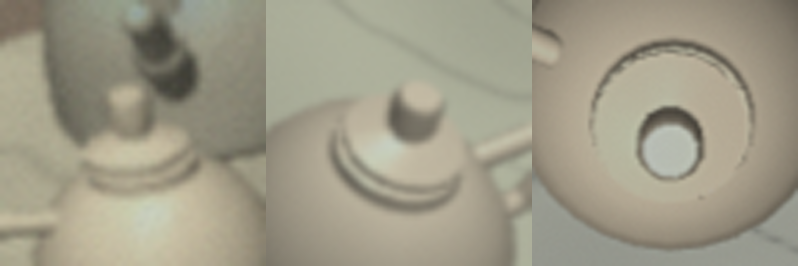

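Run:
```python
from h import *
for n in ('side','scene','wrist'):
    s=snap(n);P=cloud(s)
    d=np.hypot(P[...,0]-.401,P[...,1]-.343)
    m=(d>.11)&(d<.16)&(abs(P[...,2])<.01);print(n,'table',m.sum(),np.median(P[m][:,2]).round(4))
    m=(abs(P[...,0]-.62)<.08)&(abs(P[...,1]-.17)<.1)&(P[...,2]>.125)&(P[...,2]<.14);print(n,'small lid top',m.sum(),np.median(P[m][:,2]).round(4) if m.sum() else '')
```

```text
side table 2483 -0.0014
side small lid top 167 0.1286
scene table 7145 0.0007
scene small lid top 524 0.1304
wrist table 21978 -0.0001
wrist small lid top 0
```

The lid is level, but the knob top is 1.5–2.5 mm high by different references. There is plenty of time, so I'll probe it gently with shut fingertips. That measures its height and pushes it home if needed.

Call:
apply_moves:
  deltas:
    - [1,[0,0,1.5],[0,0,0]]
    - [1,[0,0,3],[0,0,0]]
    - [1,[0,0,3],[0,0,0]]
    - [1,[0,0,3],[0,0,0]]
    - [1,[0,0,2.2],[0,0,0]]
    - [1,[0,0,1],[0,0,0]]
    - [1,[0,0,0.4],[0,0,0]]
    - [1,[0,0,0],[0,0,0]]
    - [1,[0,0,0],[0,0,0]]
    - [1,[0,0,0],[0,0,0]]

```text
t: 11.15
tool_pos: [0.402, 0.3433, 0.1498]
ee_rot: [1.967, 2.448, 0.005]
wrist_force: [0.1, 0.9, -0.8]
gripper_width: 0.0
```

Call:
apply_moves:
  deltas:
    - [1,[0,0,0.2],[0,0,0]]
    - [1,[0,0,0.2],[0,0,0]]
    - [1,[0,0,0],[0,0,0]]
    - [1,[0,0,0],[0,0,0]]

```text
t: 11.48
tool_pos: [0.4009, 0.3427, 0.1446]
ee_rot: [1.968, 2.448, 0.001]
wrist_force: [0.7, -0.1, -0.6]
gripper_width: 0.0001
```

Call:
apply_moves:
  deltas:
    - [1,[0,0,0.2],[0,0,0]]
    - [1,[0,0,0.2],[0,0,0]]
    - [1,[0,0,0],[0,0,0]]
    - [1,[0,0,0],[0,0,0]]

```text
t: 11.82
tool_pos: [0.4008, 0.3426, 0.1401]
ee_rot: [-1.968, -2.448, 0.001]
wrist_force: [-0.2, -0.6, 0.1]
gripper_width: -0.0003
```

Call:
apply_moves:
  deltas:
    - [1,[0,0,0.1],[0,0,0]]
    - [1,[0,0,0],[0,0,0]]

```text
t: 11.98
tool_pos: [0.4009, 0.3427, 0.1392]
ee_rot: [-1.968, -2.448, 0.0]
wrist_force: [-0.5, -0.3, -0.6]
gripper_width: -0.0001
```

Call:
apply_moves:
  deltas:
    - [1,[0,0,0.1],[0,0,0]]
    - [1,[0,0,0],[0,0,0]]

```text
t: 12.15
tool_pos: [0.4011, 0.3428, 0.1391]
ee_rot: [1.968, 2.448, 0.001]
wrist_force: [-1.8, -1.7, 6.7]
gripper_width: -0.0001
```

Call:
apply_moves:
  deltas:
    - [1,[0,0,0.1],[0,0,0]]
    - [1,[0,0,0],[0,0,0]]

```text
t: 12.32
tool_pos: [0.4012, 0.3428, 0.139]
ee_rot: [1.968, 2.448, 0.002]
wrist_force: [-1.6, -1.1, 11.9]
gripper_width: -0.0001
```

Call:
apply_moves:
  deltas:
    - [1,[0,0,0.1],[0,0,0]]
    - [1,[0,0,0],[0,0,0]]

```text
t: 12.48
tool_pos: [0.4014, 0.3429, 0.139]
ee_rot: [1.967, 2.448, 0.003]
wrist_force: [-4.1, -2.2, 18.1]
gripper_width: -0.0
```

Run:
```python
from h import *
for i in range(3): goal(.4018,.343,.137,12.4)
trio('c10',[.4018,.343,.12],40)
```

```text
t 12.48 pos [0.4014 0.3429 0.139 ] jaw yaw 12.42 tilt 0.12 w -0.0 F [-4.1 -2.2 18.1] j6 0.28 j [ 0.5   0.53  1.76 -0.    0.84  0.28]
shift cm (present tool axes) [-0.    0.04  0.2 ] turn deg [ 0.12 -0.02  0.02]
t 12.48 pos [0.4014 0.3429 0.139 ] jaw yaw 12.42 tilt 0.12 w -0.0 F [-4.1 -2.2 18.1] j6 0.28 j [ 0.5   0.53  1.76 -0.    0.84  0.28]
shift cm (present tool axes) [-0.    0.04  0.2 ] turn deg [ 0.12 -0.02  0.02]
t 12.48 pos [0.4014 0.3429 0.139 ] jaw yaw 12.42 tilt 0.12 w -0.0 F [-4.1 -2.2 18.1] j6 0.28 j [ 0.5   0.53  1.76 -0.    0.84  0.28]
shift cm (present tool axes) [-0.    0.04  0.2 ] turn deg [ 0.12 -0.02  0.02]
```

View pics/c10.png

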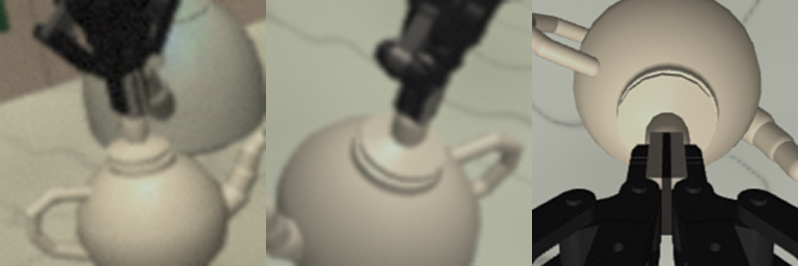

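The knob doesn't move under 18 N and the lid is level, so it is home; the fingertips appear to reach about 2 mm past the TCP. Back to the pile.

Call:
apply_moves:
  deltas:
    - [1,[0,0,-1],[0,0,0]]
    - [1,[0,0,-3],[0,0,0]]
    - [0,[0,0,-4],[0,0,0]]
    - [0,[0,0,-4],[0,0,0]]
    - [0,[-1.2,1.0,-3],[0,0,0]]
    - [0,[-2.8,2.3,0],[0,0,0]]
    - [0,[-2.8,2.3,0],[0,0,0]]
    - [0,[-2.8,2.3,0],[0,0,0]]
    - [0,[-2.8,2.3,0],[0,0,0]]
    - [0,[-2.8,2.3,0],[0,0,0]]
    - [0,[-2.8,2.3,0],[0,0,0]]
    - [0,[-2.0,1.5,0],[0,0,0]]

```text
t: 13.63
tool_pos: [0.6057, 0.18, 0.2863]
ee_rot: [1.97, 2.446, 0.001]
wrist_force: [0.0, 0.3, 0.1]
gripper_width: 0.0853
```

Call:
apply_moves:
  deltas:
    - [0,[-1.0,0.7,0],[0,0,0]]
    - [0,[0,0,0],[0,0,0]]
    - [0,[0,0,0],[0,0,0]]

```text
t: 13.88
tool_pos: [0.6112, 0.1744, 0.2859]
ee_rot: [-1.968, -2.446, 0.001]
wrist_force: [-0.8, -1.0, -0.4]
gripper_width: 0.0854
```

Run:
```python
from h import *
goal(.6235,.1665,.117,12.4)
for n in ('side','scene','wrist'):
    s=snap(n);P=cloud(s)
    for nm,h,r in (('small',.130,.0285),('big',.107,.033)):
        m=(np.hypot(P[...,0]-.624,P[...,1]-.167)<.045)&(abs(P[...,2]-h)<.004)
        Q=(P[m][:,:2]*1000).astype(np.float32)
        if len(Q)>5: print(n,nm,len(Q),cv2.minEnclosingCircle(Q),Q.min(0).round(1),Q.max(0).round(1))
trio('c11',[.624,.167,.1],45)
```

```text
t 13.88 pos [0.6112 0.1744 0.2859] jaw yaw 12.36 tilt 0.12 w 0.0854 F [-0.8 -1.  -0.4] j6 -0.11 j [ 0.1   0.49  1.34  0.    1.31 -0.11]
shift cm (present tool axes) [-1.05  1.06 16.88] turn deg [-0.11 -0.06 -0.04]
side small 167 ((622.37548828125, 164.69786071777344), 29.482059478759766) [594.2 136.8] [650.  192.8]
side big 122 ((623.5289916992188, 163.29820251464844), 32.7567024230957) [591.1 132.7] [655.  191.6]
scene small 514 ((621.8643798828125, 166.9724884033203), 29.24200439453125) [593.3 138.4] [650.8 195.8]
scene big 247 ((624.4625244140625, 167.79043579101562), 33.13212203979492) [593.2 138.5] [656.1 200.1]
wrist small 2413 ((623.9452514648438, 167.5852813720703), 28.448884963989258) [595.7 139.2] [651.9 195.6]
wrist big 509 ((624.9344482421875, 167.42713928222656), 32.805660247802734) [592.2 148.8] [657.4 199.7]
```

View pics/c11.png

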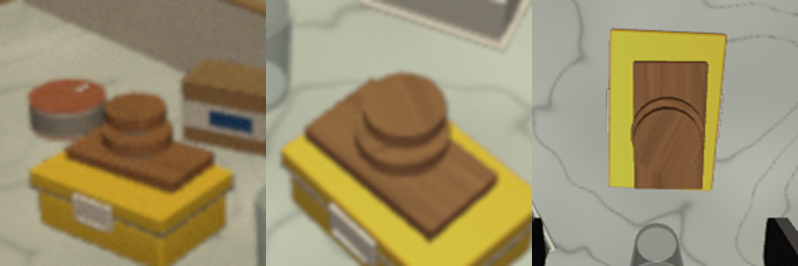

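The small disc now tops the pile, level, at about (0.6228, 0.1668). I'll check the open fingertip height in the clouds so I can set the grasp depth.

Run:
```python
from h import *
goal(.6228,.1668,.112,12.4)
tp=env.read_state()['tool_pos']
for n in ('side','scene'):
    s=snap(n);P=cloud(s)
    m=(np.hypot(P[...,0]-tp[0],P[...,1]-tp[1])<.07)&(P[...,2]>tp[2]-.03)&(P[...,2]<tp[2]+.05)
    Q=P[m];a=np.radians(12.4);yy=(Q[:,:2]-tp[:2])@[np.cos(a),np.sin(a)]
    for sg in (1,-1):
        z=np.sort(Q[yy*sg>0.03][:,2]-tp[2]);print(n,sg,len(z),z[:8].round(4))
```

```text
t 14.18 pos [0.6111 0.1754 0.2867] jaw yaw 12.51 tilt 0.01 w 0.0852 F [0.7 0.3 0. ] j6 -0.11 j [ 0.1   0.49  1.34  0.    1.31 -0.11]
shift cm (present tool axes) [-1.09  0.96 17.47] turn deg [-0.   -0.01  0.11]
side 1 132 [0.0127 0.0128 0.014  0.0142 0.0143 0.0145 0.0147 0.0152]
side -1 140 [0.012  0.0122 0.0126 0.0131 0.0135 0.0136 0.0136 0.0143]
scene 1 181 [0.0142 0.0144 0.0162 0.0172 0.0182 0.0182 0.0183 0.0185]
scene -1 203 [0.013  0.0139 0.0139 0.0143 0.0147 0.0153 0.0155 0.0158]
```

Call:
apply_moves:
  deltas:
    - [0,[-0.5,0.4,1],[0,0,0]]
    - [0,[-0.59,0.56,2],[0,0,0]]
    - [0,[0,0,3],[0,0,0]]
    - [0,[0,0,3],[0,0,0]]
    - [0,[0,0,3],[0,0,0]]
    - [0,[0,0,2],[0,0,0]]
    - [0,[0,0,1],[0,0,0]]
    - [0,[0,0,0],[0,0,0]]
    - [0,[0,0,0],[0,0,0]]
    - [0,[0,0,0],[0,0,0]]

```text
t: 15.12
tool_pos: [0.6251, 0.1656, 0.1377]
ee_rot: [1.967, 2.447, 0.003]
wrist_force: [0.2, 0.9, 0.8]
gripper_width: 0.0854
```

Run:
```python
from h import *
goal(.6228,.1668,.112,12.4)
trio('c12',[.624,.167,.12],45)
```

```text
t 15.12 pos [0.6251 0.1656 0.1377] jaw yaw 12.41 tilt 0.18 w 0.0854 F [0.2 0.9 0.8] j6 -0.13 j [ 0.09  0.66  1.46 -0.    1.02 -0.13]
shift cm (present tool axes) [ 0.17 -0.21  2.57] turn deg [0.18 0.03 0.01]
```

View pics/c12.png

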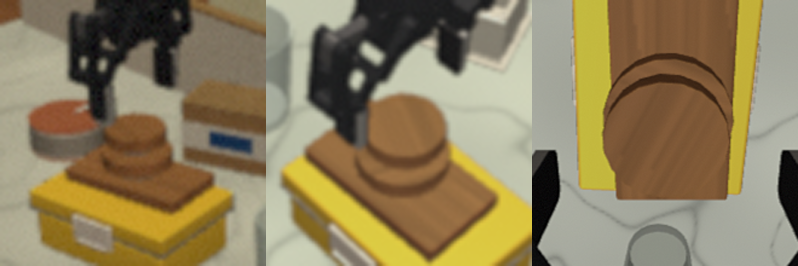

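The jaws straddle the disc centrally in the wrist crop, at 548 and 783 around a disc centre of 667. Now down and close.

Call:
apply_moves:
  deltas:
    - [0,[0.1,-0.1,1],[0,0,0]]
    - [0,[0,0,1],[0,0,0]]
    - [0,[0,0,0.5],[0,0,0]]
    - [0,[0,0,0],[0,0,0]]
    - [1,[0,0,0],[0,0,0]]
    - [1,[0,0,0],[0,0,0]]
    - [1,[0,0,0],[0,0,0]]
    - [1,[0,0,0],[0,0,0]]
    - [1,[0,0,0],[0,0,0]]
    - [1,[0,0,0],[0,0,0]]

```text
t: 16.1
tool_pos: [0.6232, 0.1664, 0.112]
ee_rot: [1.968, 2.447, 0.002]
wrist_force: [-0.2, -0.4, 2.6]
gripper_width: 0.0548
```

Call:
apply_moves:
  deltas:
    - [1,[0,0,-0.3],[0,0,0]]
    - [1,[0,0,-0.7],[0,0,0]]
    - [1,[0,0,-2],[0,0,0]]
    - [1,[0,0,-3],[0,0,0]]
    - [1,[0,0,-3],[0,0,0]]
    - [1,[0,0,-3],[0,0,0]]
    - [1,[0,0,-2],[0,0,0]]
    - [1,[0,0,0],[0,0,0]]
    - [1,[0,0,0],[0,0,0]]

```text
t: 16.85
tool_pos: [0.623, 0.1664, 0.2529]
ee_rot: [1.967, 2.447, 0.003]
wrist_force: [-0.4, 0.9, -0.8]
gripper_width: 0.0549
```

Run:
```python
from h import *
goal(.6596,-.1803,.25,12.4)
trio('c13',env.read_state()['tool_pos']-[0,0,.03],70)
```

```text
t 16.85 pos [0.623  0.1664 0.2529] jaw yaw 12.41 tilt 0.17 w 0.0549 F [-0.4  0.9 -0.8] j6 -0.13 j [ 0.09  0.53  1.36 -0.    1.25 -0.13]
shift cm (present tool axes) [-34.65  -3.88   0.29] turn deg [0.17 0.02 0.01]
```

View pics/c13.png

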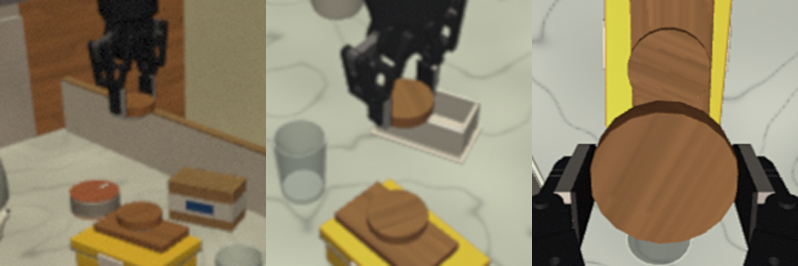

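The small lid is held level. I'll carry it over to the small jar.

Call:
apply_moves:
  deltas:
    - [1,[-1.6,-0.18,0],[0,0,0]]
    - [1,[-3.5,-0.4,0],[0,0,0]]
    - [1,[-3.7,-0.4,0],[0,0,0]]
    - [1,[-3.7,-0.4,0],[0,0,0]]
    - [1,[-3.7,-0.4,0],[0,0,0]]
    - [1,[-3.7,-0.4,0],[0,0,0]]
    - [1,[-3.7,-0.4,0],[0,0,0]]
    - [1,[-3.7,-0.4,0],[0,0,0]]
    - [1,[-3.5,-0.4,0],[0,0,0]]
    - [1,[-2.4,-0.3,0],[0,0,0]]
    - [1,[-1.3,-0.3,0],[0,0,0]]
    - [1,[0,0,0],[0,0,0]]

```text
t: 18.0
tool_pos: [0.657, -0.1821, 0.2492]
ee_rot: [-1.971, -2.443, 0.002]
wrist_force: [-0.6, -1.0, 0.1]
gripper_width: 0.0544
```

Call:
apply_moves:
  deltas:
    - [1,[0,0,1.5],[0,0,0]]
    - [1,[0,0,2.5],[0,0,0]]
    - [1,[0,0,2.5],[0,0,0]]
    - [1,[0,0,1.5],[0,0,0]]
    - [1,[0,0,0],[0,0,0]]
    - [1,[0,0,0],[0,0,0]]
    - [1,[0,0,0],[0,0,0]]

```text
t: 18.58
tool_pos: [0.6585, -0.1781, 0.1722]
ee_rot: [1.966, 2.449, 0.001]
wrist_force: [1.0, 0.5, 0.2]
gripper_width: 0.055
```

```bash
cat >> h.py <<'E'
def cmp(c,rim_h,lid_h,rr,rl):
    """lid top-disc versus rim, per camera"""
    for n in ('side','scene','wrist'):
        s=snap(n);P=cloud(s);d=np.hypot(P[...,0]-c[0],P[...,1]-c[1])
        out=[n]
        m=(d<rr+.008)&(abs(P[...,2]-rim_h)<.004)
        if m.sum()>20: Q=P[m][:,:2];out+=['rim',len(Q),circ(Q)[0].round(4),((Q.min(0)+Q.max(0))/2).round(4),(Q.max(0)-Q.min(0)).round(4)]
        m=(d<rl+.008)&(abs(P[...,2]-lid_h)<.004)&(s['img'].max(-1)>60)
        if m.sum()>20: Q=P[m][:,:2];out+=['lid',len(Q),((Q.min(0)+Q.max(0))/2).round(4),(Q.max(0)-Q.min(0)).round(4),np.median(P[m][:,2]).round(4)]
        print(*out)
E
python3 - <<'E'
from h import *
goal(.6596,-.1803,.13,12.4)
tp=env.read_state()['tool_pos']
cmp(tp,.085,tp[2]+.018,.0285,.0285)
trio('c14',[.66,-.18,.13],60)
E
```

```text
t 18.58 pos [ 0.6585 -0.1781  0.1722] jaw yaw 12.48 tilt 0.07 w 0.055 F [1.  0.5 0.2] j6 -0.65 j [-0.43  0.67  1.33  0.    1.14 -0.65]
shift cm (present tool axes) [-0.24  0.05  4.22] turn deg [0.07 0.02 0.08]
side rim 133 [ 0.6597 -0.1814] [ 0.6602 -0.181 ] [0.0561 0.0556] lid 179 [ 0.6593 -0.1799] [0.0679 0.0539] 0.189
scene rim 133 [ 0.6597 -0.1787] [ 0.6599 -0.1794] [0.0558 0.0569] lid 270 [ 0.656 -0.178] [0.0658 0.0599] 0.1912
wrist rim 994 [ 0.6604 -0.1785] [ 0.6607 -0.1734] [0.0565 0.0437] lid 10935 [ 0.6569 -0.1781] [0.0663 0.0575] 0.1908
```

View pics/c14.png

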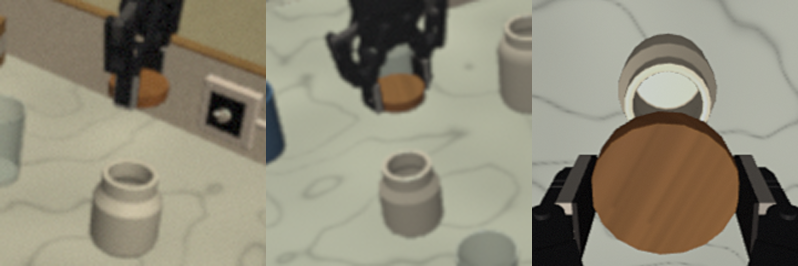

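```bash
cat >> h.py <<'E'
def brown(c,h,r,tol=.004):
    for n in ('side','scene','wrist'):
        s=snap(n);P=cloud(s);hsv=cv2.cvtColor(s['img'],cv2.COLOR_RGB2HSV)
        m=(np.hypot(P[...,0]-c[0],P[...,1]-c[1])<r)&(abs(P[...,2]-h)<tol)&(hsv[...,0]<18)&(hsv[...,1]>80)
        if m.sum()>20:
            Q=P[m][:,:2];print(n,'brown',len(Q),((Q.min(0)+Q.max(0))/2).round(4),(Q.max(0)-Q.min(0)).round(4),'z',np.median(P[m][:,2]).round(4))
E
python3 - <<'E'
from h import *
tp=env.read_state()['tool_pos'];print(tp)
brown(tp,tp[2]+.0185,.045)
E
```

```text
[ 0.65831696 -0.17931136  0.17244345]
side brown 167 [ 0.6608 -0.1801] [0.0562 0.0564] z 0.1892
scene brown 249 [ 0.6546 -0.1789] [0.0548 0.0583] z 0.1906
wrist brown 10678 [ 0.6587 -0.178 ] [0.0575 0.0563] z 0.1897
```

Call:
apply_moves:
  deltas:
    - [1,[-0.12,0.1,1],[0,0,0]]
    - [1,[0,0,2],[0,0,0]]
    - [1,[0,0,2],[0,0,0]]
    - [1,[0,0,1.5],[0,0,0]]
    - [1,[0,0,0.9],[0,0,0]]
    - [1,[0,0,0],[0,0,0]]
    - [1,[0,0,0],[0,0,0]]
    - [1,[0,0,0],[0,0,0]]

```text
t: 19.7
tool_pos: [0.6599, -0.1805, 0.0981]
ee_rot: [1.967, 2.447, 0.001]
wrist_force: [-0.6, 0.5, -0.9]
gripper_width: 0.0549
```

Run:
```python
from h import *
goal(.6600,-.180,.082,12.4)
trio('c15',[.66,-.18,.1],40)
```

```text
t 19.7 pos [ 0.6599 -0.1805  0.0981] jaw yaw 12.41 tilt 0.1 w 0.0549 F [-0.6  0.5 -0.9] j6 -0.65 j [-0.43  0.76  1.38  0.    1.   -0.65]
shift cm (present tool axes) [0.05 0.02 1.61] turn deg [0.08 0.06 0.  ]
```

View pics/c15.png

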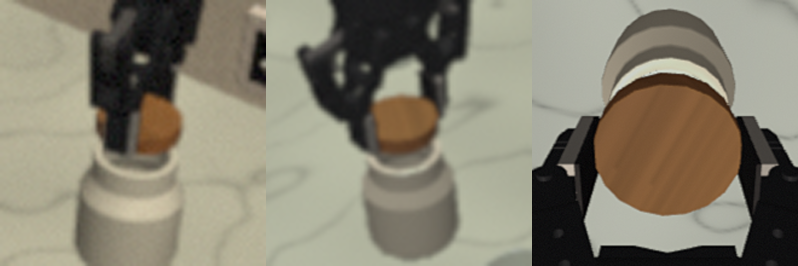

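The lid is centred over the mouth. I'll lower it slowly.

Call:
apply_moves:
  deltas:
    - [1,[0,0,0.5],[0,0,0]]
    - [1,[0,0,0.5],[0,0,0]]
    - [1,[0,0,0.3],[0,0,0]]
    - [1,[0,0,0.1],[0,0,0]]
    - [1,[0,0,0],[0,0,0]]
    - [1,[0,0,0],[0,0,0]]

```text
t: 20.35
tool_pos: [0.659, -0.1801, 0.0831]
ee_rot: [-1.968, -2.448, 0.0]
wrist_force: [-0.0, -0.4, -0.8]
gripper_width: 0.0548
```

Run:
```python
from h import *
goal(.6600,-.180,.082,12.4)
trio('c16',[.66,-.18,.1],40)
```

```text
t 20.35 pos [ 0.659  -0.1801  0.0831] jaw yaw 12.41 tilt 0.02 w 0.0548 F [-0.  -0.4 -0.8] j6 -0.65 j [-0.43  0.78  1.38 -0.    0.98 -0.65]
shift cm (present tool axes) [-0.01  0.1   0.11] turn deg [-0.01 -0.01  0.01]
```

View pics/c16.png

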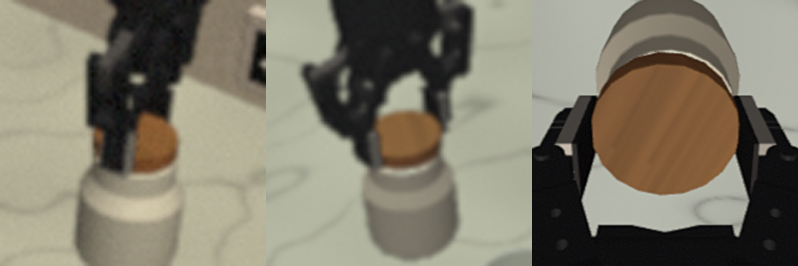

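Call:
apply_moves:
  deltas:
    - [1,[0,0,0.1],[0,0,0]]
    - [1,[0,0,0],[0,0,0]]
    - [0,[0,0,0],[0,0,0]]
    - [0,[0,0,0],[0,0,0]]
    - [0,[0,0,0],[0,0,0]]
    - [0,[0,0,0],[0,0,0]]
    - [0,[0,0,-0.5],[0,0,0]]
    - [0,[0,0,-2],[0,0,0]]
    - [0,[0,0,-4],[0,0,0]]
    - [0,[0,0,-4],[0,0,0]]
    - [0,[0,0,-4],[0,0,0]]
    - [0,[0,0,-4],[0,0,0]]

```text
t: 21.5
tool_pos: [0.6588, -0.18, 0.2696]
ee_rot: [1.968, 2.448, 0.0]
wrist_force: [1.1, -0.4, 0.7]
gripper_width: 0.0851
```

```bash
cat >> h.py <<'E'
def plane(c,r,lo,hi):
    for n in ('side','scene','wrist'):
        s=snap(n);P=cloud(s);hsv=cv2.cvtColor(s['img'],cv2.COLOR_RGB2HSV)
        m=(np.hypot(P[...,0]-c[0],P[...,1]-c[1])<r)&(P[...,2]>lo)&(P[...,2]<hi)&(hsv[...,0]<18)&(hsv[...,1]>80)
        if m.sum()>20:
            Q=P[m];k=np.ones(len(Q),bool)
            for _ in range(5):
                A=np.c_[Q[:,:2]-c[:2],np.ones(len(Q))];sol=np.linalg.lstsq(A[k],Q[k,2],rcond=None)[0];k=abs(A@sol-Q[:,2])<.002
            print(n,'plane slope',sol[:2].round(3),'z',sol[2].round(4),'n',k.sum())
E
python3 - <<'E'
from h import *
goal(.6235,.1665,.25,12.4)
brown((.66,-.18),.099,.045,.005); plane((.66,-.18),.03,.09,.11)
trio('c17',[.66,-.18,.1],40)
E
```

```text
t 21.5 pos [ 0.6588 -0.18    0.2696] jaw yaw 12.41 tilt 0.01 w 0.0851 F [ 1.1 -0.4  0.7] j6 -0.65 j [-0.43  0.57  1.23  0.    1.34 -0.65]
shift cm (present tool axes) [34.6   4.    1.96] turn deg [0.01 0.   0.01]
side brown 303 [ 0.6581 -0.1805] [0.0555 0.0576] z 0.0976
scene brown 277 [ 0.6592 -0.1781] [0.0532 0.0594] z 0.0993
wrist brown 2177 [ 0.6594 -0.1788] [0.0558 0.0551] z 0.0988
side plane slope [0.001 0.006] z 0.0976 n 278
scene plane slope [-0.012 -0.024] z 0.0993 n 217
wrist plane slope [ 0.001 -0.   ] z 0.0988 n 2242
```

View pics/c17.png

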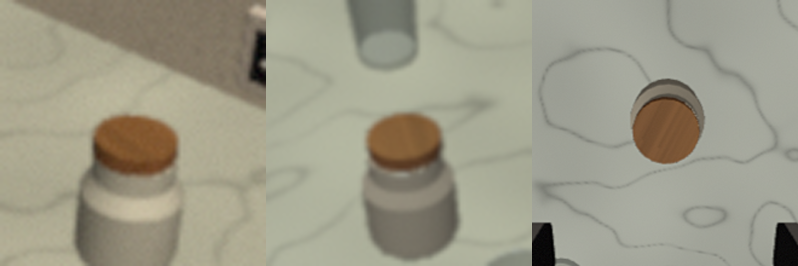

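The small lid is home: its top reads 0.099 as expected, and it is level and centred. Next, the big lid.

Call:
apply_moves:
  deltas:
    - [0,[1.6,0.2,0],[0,0,0]]
    - [0,[3.5,0.4,0],[0,0,0]]
    - [0,[3.7,0.4,0],[0,0,0]]
    - [0,[3.7,0.4,0],[0,0,0]]
    - [0,[3.7,0.4,0],[0,0,0]]
    - [0,[3.7,0.4,0],[0,0,0]]
    - [0,[3.7,0.4,0],[0,0,0]]
    - [0,[3.7,0.4,0],[0,0,0]]
    - [0,[3.7,0.4,0],[0,0,0]]
    - [0,[2.4,0.4,0],[0,0,0]]
    - [0,[1.2,0.3,0],[0,0,0]]
    - [0,[0,0,0],[0,0,0]]

```text
t: 22.95
tool_pos: [0.6238, 0.1701, 0.2667]
ee_rot: [-1.962, -2.452, 0.0]
wrist_force: [0.7, -0.7, 0.5]
gripper_width: 0.0857
```

Run:
```python
from h import *
goal(.624,.1665,.089,12.4)
brown((.624,.167),.107,.045,.005); plane((.624,.167),.035,.1,.113)
trio('c18',[.624,.167,.1],45)
```

```text
t 22.95 pos [0.6238 0.1701 0.2667] jaw yaw 12.66 tilt 0.08 w 0.0857 F [ 0.7 -0.7  0.5] j6 -0.13 j [ 0.09  0.52  1.33  0.    1.29 -0.13]
shift cm (present tool axes) [-0.37 -0.04 17.77] turn deg [-0.05 -0.05  0.26]
side brown 229 [0.6244 0.1648] [0.0654 0.0659] z 0.1054
scene brown 663 [0.6247 0.1668] [0.0634 0.0676] z 0.1075
wrist brown 3242 [0.6255 0.1675] [0.0642 0.065 ] z 0.1068
side plane slope [ 0.004 -0.005] z 0.1057 n 215
scene plane slope [-0.005 -0.002] z 0.1074 n 586
wrist plane slope [ 0.    -0.001] z 0.1068 n 3209
```

View pics/c18.png

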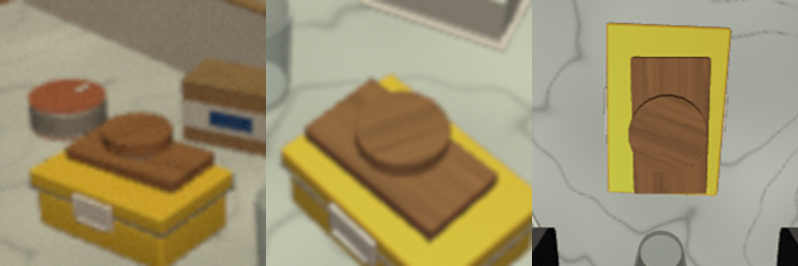

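Call:
apply_moves:
  deltas:
    - [0,[-0.33,0.04,1.5],[0,0,0]]
    - [0,[0,0,3],[0,0,0]]
    - [0,[0,0,3],[0,0,0]]
    - [0,[0,0,3],[0,0,0]]
    - [0,[0,0,2],[0,0,0]]
    - [0,[0,0,1],[0,0,0]]
    - [0,[0,0,0],[0,0,0]]
    - [0,[0,0,0],[0,0,0]]

```text
t: 24.07
tool_pos: [0.6264, 0.1632, 0.1326]
ee_rot: [1.969, 2.448, 0.0]
wrist_force: [0.8, -0.2, 0.8]
gripper_width: 0.0854
```

Run:
```python
from h import *
goal(.625,.1667,.0875,12.4)
trio('c19',[.624,.167,.11],45)
```

```text
t 24.07 pos [0.6264 0.1632 0.1326] jaw yaw 12.38 tilt 0.02 w 0.0854 F [ 0.8 -0.2  0.8] j6 -0.13 j [ 0.08  0.67  1.46  0.    1.01 -0.13]
shift cm (present tool axes) [ 0.38 -0.06  4.51] turn deg [ 0.02  0.   -0.02]
```

View pics/c19.png

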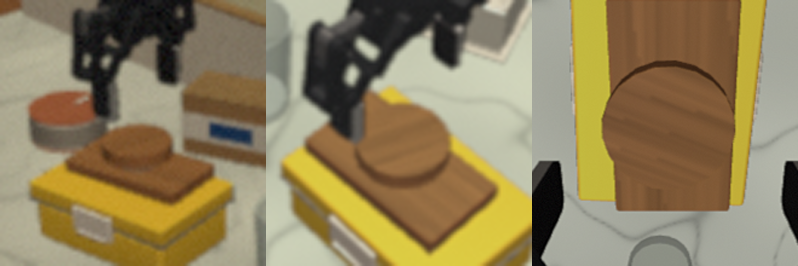

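The jaws are centred on the disc, at 556 and 785 around 669. I'll correct 3.5 mm along tool x, then go down and close.

Call:
apply_moves:
  deltas:
    - [0,[0.35,-0.05,1],[0,0,0]]
    - [0,[0,0,2],[0,0,0]]
    - [0,[0,0,1],[0,0,0]]
    - [0,[0,0,0.5],[0,0,0]]
    - [0,[0,0,0],[0,0,0]]
    - [1,[0,0,0],[0,0,0]]
    - [1,[0,0,0],[0,0,0]]
    - [1,[0,0,0],[0,0,0]]
    - [1,[0,0,0],[0,0,0]]
    - [1,[0,0,0],[0,0,0]]

```text
t: 25.05
tool_pos: [0.6257, 0.1669, 0.0885]
ee_rot: [1.967, 2.447, 0.003]
wrist_force: [0.7, -0.5, 5.0]
gripper_width: 0.0639
```

Run:
```python
from h import *
goal(.625,.1667,.0875,12.4)
trio('c20',[.624,.167,.11],45)
```

```text
t 25.05 pos [0.6257 0.1669 0.0885] jaw yaw 12.41 tilt 0.15 w 0.0639 F [ 0.7 -0.5  5. ] j6 -0.13 j [ 0.09  0.73  1.48  0.    0.92 -0.13]
shift cm (present tool axes) [-0.   -0.07  0.1 ] turn deg [0.15 0.02 0.01]
```

View pics/c20.png

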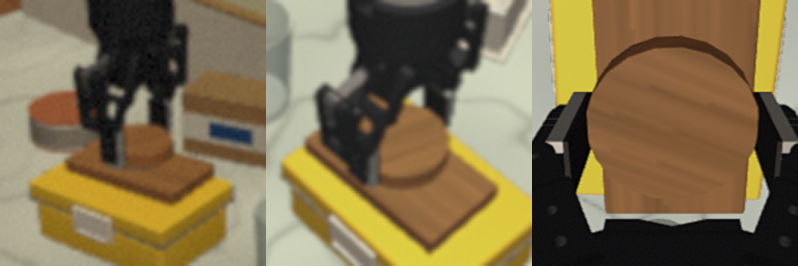

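Call:
apply_moves:
  deltas:
    - [1,[0,0,-0.3],[0,0,0]]
    - [1,[0,0,-0.7],[0,0,0]]
    - [1,[0,0,-2],[0,0,0]]
    - [1,[0,0,-3],[0,0,0]]
    - [1,[0,0,-4],[0,0,0]]
    - [1,[0,0,-3],[0,0,0]]
    - [1,[0,0,-2],[0,0,0]]
    - [1,[0,0,-1],[0,0,0]]
    - [1,[0,0,0],[0,0,0]]
    - [1,[0,0,0],[0,0,0]]

```text
t: 26.03
tool_pos: [0.624, 0.1667, 0.2467]
ee_rot: [-1.968, -2.448, 0.001]
wrist_force: [0.3, -0.1, -1.3]
gripper_width: 0.0638
```

Run:
```python
from h import *
goal(.4152,-.3215,.25,12.4)
trio('c21',env.read_state()['tool_pos'],70)
```

```text
t 26.03 pos [0.624  0.1667 0.2467] jaw yaw 12.41 tilt 0.07 w 0.0638 F [ 0.3 -0.1 -1.3] j6 -0.13 j [ 0.09  0.54  1.36 -0.    1.24 -0.13]
shift cm (present tool axes) [-43.19 -30.88  -0.3 ] turn deg [-0.07 -0.01  0.01]
```

View pics/c21.png

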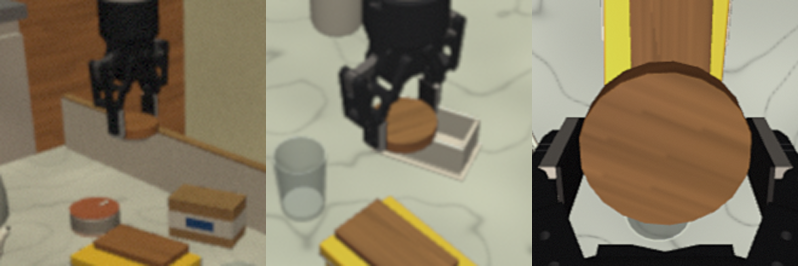

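Call:
apply_moves:
  deltas:
    - [1,[-1.3,-0.93,0],[0,0,0]]
    - [1,[-2.6,-1.86,0],[0,0,0]]
    - [1,[-2.8,-2.0,0],[0,0,0]]
    - [1,[-2.8,-2.0,0],[0,0,0]]
    - [1,[-2.8,-2.0,0],[0,0,0]]
    - [1,[-2.8,-2.0,0],[0,0,0]]
    - [1,[-2.8,-2.0,0],[0,0,0]]
    - [1,[-2.8,-2.0,0],[0,0,0]]
    - [1,[-2.8,-2.0,0],[0,0,0]]
    - [1,[-2.8,-2.0,0],[0,0,0]]
    - [1,[-2.8,-2.0,0],[0,0,0]]
    - [1,[-2.8,-2.0,0],[0,0,0]]

```text
t: 27.18
tool_pos: [0.469, -0.1947, 0.2459]
ee_rot: [-1.966, -2.446, 0.0]
wrist_force: [0.3, 0.5, 0.1]
gripper_width: 0.0637
```

Call:
apply_moves:
  deltas:
    - [1,[-2.8,-2.0,0],[0,0,0]]
    - [1,[-2.8,-2.0,0],[0,0,0]]
    - [1,[-2.8,-2.0,0],[0,0,0]]
    - [1,[-2.1,-1.6,0],[0,0,0]]
    - [1,[-0.9,-0.7,0],[0,0,0]]
    - [1,[0,0,0],[0,0,0]]
    - [1,[0,0,0],[0,0,0]]
    - [1,[0,0,0],[0,0,0]]
    - [1,[0,0,0],[0,0,0]]

```text
t: 27.93
tool_pos: [0.4144, -0.3211, 0.247]
ee_rot: [-1.965, -2.449, -0.001]
wrist_force: [0.4, -0.2, -0.7]
gripper_width: 0.0641
```

Run:
```python
from h import *
goal(.4152,-.3215,.19,12.4)
tp=env.read_state()['tool_pos'];print(tp)
brown(tp,tp[2]+.0188,.045);cmp((.4152,-.3215),.115,.4,.033,.033)
trio('c22',tp-[0,0,.05],70)
```

```text
t 27.93 pos [ 0.4144 -0.3211  0.247 ] jaw yaw 12.52 tilt 0.09 w 0.0641 F [ 0.4 -0.2 -0.7] j6 -1.09 j [-0.87  0.37  1.66  0.    1.11 -1.09]
shift cm (present tool axes) [-0.06  0.07  5.7 ] turn deg [-0.01 -0.09  0.12]
[ 0.41444409 -0.32112937  0.24696567]
side brown 537 [ 0.4189 -0.3267] [0.0688 0.0566] z 0.2642
scene brown 194 [ 0.4113 -0.3196] [0.0627 0.0654] z 0.2663
wrist brown 14451 [ 0.4153 -0.3207] [0.0665 0.0653] z 0.2655
side rim 329 [ 0.4155 -0.323 ] [ 0.4159 -0.3231] [0.0662 0.0654]
scene rim 116 [ 0.4152 -0.32  ] [ 0.4149 -0.3205] [0.0658 0.066 ]
wrist rim 953 [ 0.4157 -0.3202] [ 0.416  -0.3164] [0.0654 0.0557]
```

View pics/c22.png

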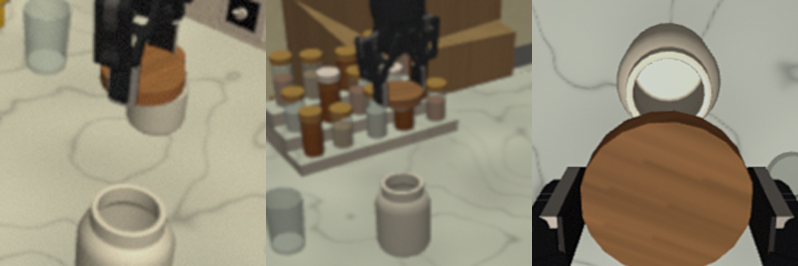

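The lid is aligned to within about 0.5 mm. Lowering it.

Call:
apply_moves:
  deltas:
    - [1,[0,0.04,1.5],[0,0,0]]
    - [1,[0,0,3],[0,0,0]]
    - [1,[0,0,3],[0,0,0]]
    - [1,[0,0,2.5],[0,0,0]]
    - [1,[0,0,1.5],[0,0,0]]
    - [1,[0,0,0.7],[0,0,0]]
    - [1,[0,0,0],[0,0,0]]
    - [1,[0,0,0],[0,0,0]]
    - [1,[0,0,0],[0,0,0]]

```text
t: 29.13
tool_pos: [0.4151, -0.3236, 0.1264]
ee_rot: [1.967, 2.447, -0.001]
wrist_force: [0.4, -0.2, -0.9]
gripper_width: 0.0639
```

Run:
```python
from h import *
goal(.4155,-.3215,.1102,12.4)
trio('c23',[.4155,-.3215,.12],45)
```

```text
t 29.13 pos [ 0.4151 -0.3236  0.1264] jaw yaw 12.41 tilt 0.14 w 0.0639 F [ 0.4 -0.2 -0.9] j6 -1.09 j [-0.87  0.55  1.78 -0.    0.81 -1.09]
shift cm (present tool axes) [0.2  0.08 1.62] turn deg [0.07 0.13 0.01]
```

View pics/c23.png

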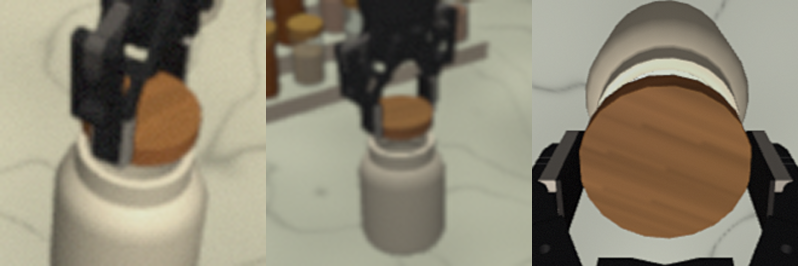

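Call:
apply_moves:
  deltas:
    - [1,[0.2,0.05,0],[0,0,0]]
    - [1,[0,0,0.5],[0,0,0]]
    - [1,[0,0,0.5],[0,0,0]]
    - [1,[0,0,0.4],[0,0,0]]
    - [1,[0,0,0],[0,0,0]]
    - [1,[0,0,0],[0,0,0]]

```text
t: 29.78
tool_pos: [0.4143, -0.3206, 0.1108]
ee_rot: [-1.968, -2.448, -0.0]
wrist_force: [0.5, 0.0, -0.0]
gripper_width: 0.0636
```

Run:
```python
from h import *
goal(.4155,-.3215,.1102,12.4)
trio('c24',[.4155,-.3215,.12],45)
```

```text
t 29.78 pos [ 0.4143 -0.3206  0.1108] jaw yaw 12.41 tilt 0.05 w 0.0636 F [ 0.5  0.  -0. ] j6 -1.09 j [-0.87  0.58  1.79 -0.    0.77 -1.09]
shift cm (present tool axes) [-0.11  0.1   0.06] turn deg [-0.03 -0.05  0.01]
```

View pics/c24.png

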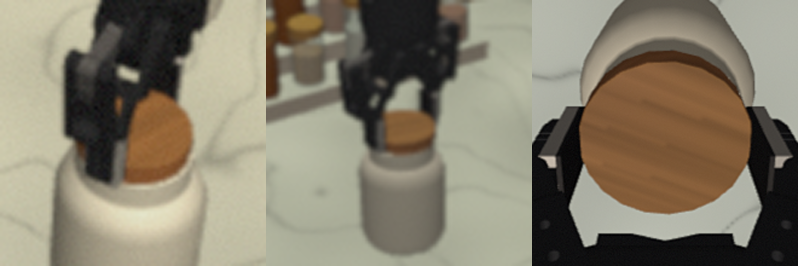

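Call:
apply_moves:
  deltas:
    - [1,[-0.05,0.08,0],[0,0,0]]
    - [1,[0,0,0],[0,0,0]]
    - [0,[0,0,0],[0,0,0]]
    - [0,[0,0,0],[0,0,0]]
    - [0,[0,0,0],[0,0,0]]
    - [0,[0,0,0],[0,0,0]]
    - [0,[0,0,-0.5],[0,0,0]]
    - [0,[0,0,-2],[0,0,0]]
    - [0,[0,0,-4],[0,0,0]]
    - [0,[0,0,-4],[0,0,0]]
    - [0,[0,0,-4],[0,0,0]]
    - [0,[0,0,0],[0,0,0]]

```text
t: 30.93
tool_pos: [0.4188, -0.3248, 0.2647]
ee_rot: [1.957, 2.436, -0.005]
wrist_force: [1.1, -2.4, 0.6]
gripper_width: 0.0856
```

Run:
```python
from h import *
goal(.627,.167,.25,12.4)
brown((.4155,-.3215),.129,.045,.005); plane((.4155,-.3215),.033,.118,.14)
trio('c25',[.4155,-.3215,.12],45)
```

```text
t 30.93 pos [ 0.4188 -0.3248  0.2647] jaw yaw 12.43 tilt 0.99 w 0.0856 F [ 1.1 -2.4  0.6] j6 -1.09 j [-0.87  0.35  1.64  0.    1.13 -1.09]
shift cm (present tool axes) [43.57 30.91  1.05] turn deg [0.46 0.87 0.03]
side brown 911 [ 0.4163 -0.3223] [0.0665 0.065 ] z 0.1278
scene brown 227 [ 0.4159 -0.3194] [0.0641 0.0666] z 0.1296
wrist brown 3903 [ 0.4159 -0.3203] [0.0647 0.0647] z 0.1288
side plane slope [0.002 0.004] z 0.1278 n 867
scene plane slope [-0.008 -0.011] z 0.1297 n 174
wrist plane slope [ 0.001 -0.   ] z 0.1288 n 3871
```

View pics/c25.png

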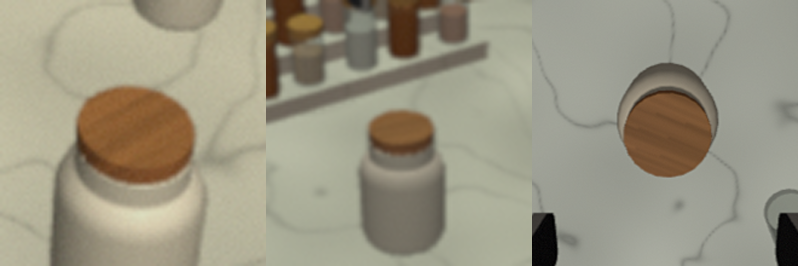

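The big lid is home: its top is at 0.129, level and centred. Next, the oblong lid.

Call:
apply_moves:
  deltas:
    - [0,[1.3,0.9,0],[0,0,0]]
    - [0,[2.8,2.0,0],[0,0,0]]
    - [0,[2.8,2.0,0],[0,0,0]]
    - [0,[2.8,2.0,0],[0,0,0]]
    - [0,[2.8,2.0,0],[0,0,0]]
    - [0,[2.8,2.0,0],[0,0,0]]
    - [0,[2.8,2.0,0],[0,0,0]]
    - [0,[2.8,2.0,0],[0,0,0]]
    - [0,[2.8,2.0,0],[0,0,0]]
    - [0,[2.8,2.0,0],[0,0,0]]
    - [0,[2.8,2.0,0],[0,0,0]]
    - [0,[2.8,2.0,0],[0,0,0]]

```text
t: 32.38
tool_pos: [0.5702, 0.0434, 0.2554]
ee_rot: [-1.967, -2.447, 0.002]
wrist_force: [0.6, -1.1, 0.1]
gripper_width: 0.0854
```

Call:
apply_moves:
  deltas:
    - [0,[2.8,2.0,0],[0,0,0]]
    - [0,[2.8,2.0,0],[0,0,0]]
    - [0,[2.8,2.0,0],[0,0,0]]
    - [0,[2.0,1.4,0],[0,0,0]]
    - [0,[0.8,0.8,0],[0,0,0]]
    - [0,[0,0,0],[0,0,0]]
    - [0,[0,0,0],[0,0,0]]
    - [0,[0,0,0],[0,0,0]]

```text
t: 33.05
tool_pos: [0.6254, 0.1671, 0.2558]
ee_rot: [-1.969, -2.447, 0.003]
wrist_force: [0.4, -0.1, 0.1]
gripper_width: 0.0854
```

```bash
cat >> h.py <<'E'
def rect(c,h,r,tol=.004,col='brown'):
    for n in ('side','scene','wrist'):
        s=snap(n);P=cloud(s);hsv=cv2.cvtColor(s['img'],cv2.COLOR_RGB2HSV)
        m=(np.hypot(P[...,0]-c[0],P[...,1]-c[1])<r)&(abs(P[...,2]-h)<tol)
        if col=='brown': m&=(hsv[...,0]<18)&(hsv[...,1]>80)
        if m.sum()>20:
            b=cv2.minAreaRect((P[m][:,:2]*1000).astype(np.float32));print(n,m.sum(),np.round(b[0],1),np.round(b[1],1),round(b[2],2),'z',np.median(P[m][:,2]).round(4))
E
python3 - <<'E'
from h import *
goal(.627,.167,.064,12.4)
rect((.627,.167),.084,.085)
plane((.627,.167),.06,.08,.09)
trio('c26',[.627,.167,.1],60)
E
```

```text
t 33.05 pos [0.6254 0.1671 0.2558] jaw yaw 12.34 tilt 0.12 w 0.0854 F [ 0.4 -0.1  0.1] j6 -0.13 j [ 0.09  0.53  1.34 -0.    1.26 -0.13]
shift cm (present tool axes) [-0.03  0.19 19.18] turn deg [-0.11  0.03 -0.06]
side 552 [626.6 165.5] [ 70.9 125.6] 11.15 z 0.0825
scene 1587 [626.7 167.6] [ 67.1 124.1] 12.19 z 0.0844
wrist 7403 [627.6 168.2] [ 66.3 123.2] 12.17 z 0.0838
side plane slope [-0.008 -0.002] z 0.0826 n 455
scene plane slope [-0.003  0.001] z 0.0846 n 1304
wrist plane slope [-0.  0.] z 0.0838 n 6762
```

View pics/c26.png

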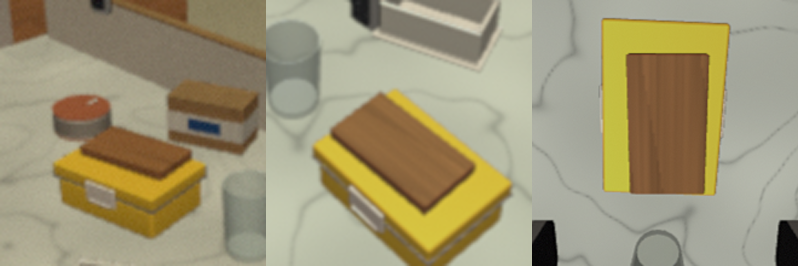

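Call:
apply_moves:
  deltas:
    - [0,[0,0.15,1.5],[0,0,0]]
    - [0,[0,0,3],[0,0,0]]
    - [0,[0,0,3],[0,0,0]]
    - [0,[0,0,3],[0,0,0]]
    - [0,[0,0,2.5],[0,0,0]]
    - [0,[0,0,1.5],[0,0,0]]
    - [0,[0,0,0.5],[0,0,0]]
    - [0,[0,0,0],[0,0,0]]
    - [0,[0,0,0],[0,0,0]]
    - [0,[0,0,0],[0,0,0]]

```text
t: 34.33
tool_pos: [0.6288, 0.1691, 0.108]
ee_rot: [1.967, 2.447, 0.004]
wrist_force: [0.2, -0.4, -0.3]
gripper_width: 0.0855
```

Run:
```python
from h import *
goal(.627,.1672,.0635,12.2)
trio('c27',[.627,.167,.1],60)
```

```text
t 34.33 pos [0.6288 0.1691 0.108 ] jaw yaw 12.41 tilt 0.19 w 0.0855 F [ 0.2 -0.4 -0.3] j6 -0.13 j [ 0.09  0.71  1.46 -0.    0.96 -0.13]
shift cm (present tool axes) [-0.14 -0.23  4.44] turn deg [0.18 0.02 0.21]
```

View pics/c27.png

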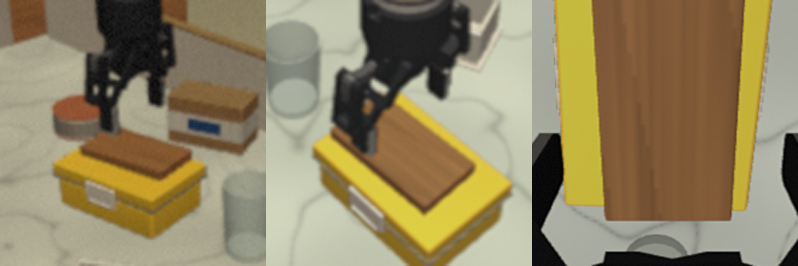

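Call:
apply_moves:
  deltas:
    - [0,[-0.1,-0.12,1],[0,0,0.2]]
    - [0,[0,0,2],[0,0,0]]
    - [0,[0,0,1],[0,0,0]]
    - [0,[0,0,0.4],[0,0,0]]
    - [0,[0,0,0],[0,0,0]]
    - [0,[0,0,0],[0,0,0]]

```text
t: 34.98
tool_pos: [0.6266, 0.1677, 0.0621]
ee_rot: [-1.973, -2.445, 0.0]
wrist_force: [0.8, -0.1, 0.5]
gripper_width: 0.0852
```

Run:
```python
from h import *
goal(.627,.1672,.0635,12.2)
trio('c28',[.627,.167,.08],50)
```

```text
t 34.98 pos [0.6266 0.1677 0.0621] jaw yaw 12.2 tilt 0.02 w 0.0852 F [ 0.8 -0.1  0.5] j6 -0.12 j [ 0.09  0.77  1.49  0.    0.88 -0.12]
shift cm (present tool axes) [-0.06  0.02 -0.14] turn deg [-0.02 -0.    0.  ]
```

View pics/c28.png

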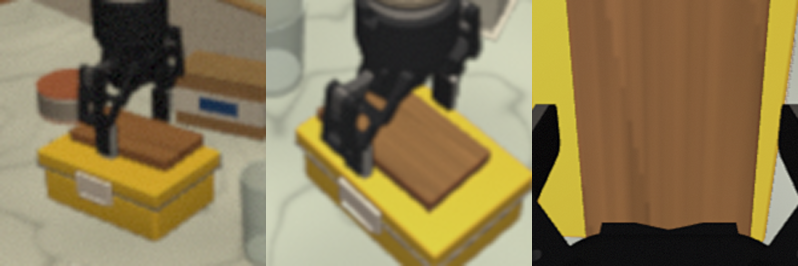

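The jaws straddle the board with no contact. Closing and lifting.

Call:
apply_moves:
  deltas:
    - [0,[0,0,-0.1],[0,0,0]]
    - [1,[0,0,0],[0,0,0]]
    - [1,[0,0,0],[0,0,0]]
    - [1,[0,0,0],[0,0,0]]
    - [1,[0,0,0],[0,0,0]]
    - [1,[0,0,0],[0,0,0]]
    - [1,[0,0,-0.3],[0,0,0]]
    - [1,[0,0,-0.7],[0,0,0]]
    - [1,[0,0,-2],[0,0,0]]
    - [1,[0,0,-3],[0,0,0]]
    - [1,[0,0,-3],[0,0,0]]
    - [1,[0,0,-3],[0,0,0]]

```text
t: 36.13
tool_pos: [0.6259, 0.1676, 0.1841]
ee_rot: [-1.972, -2.444, 0.002]
wrist_force: [0.2, 0.1, -0.6]
gripper_width: 0.0666
```

Call:
apply_moves:
  deltas:
    - [1,[0,0,-2],[0,0,0]]
    - [1,[0,0,0],[0,0,0]]
    - [1,[0,0,0],[0,0,0]]

```text
t: 36.38
tool_pos: [0.6269, 0.1678, 0.2045]
ee_rot: [1.971, 2.444, 0.003]
wrist_force: [-0.1, -0.1, -2.1]
gripper_width: 0.066
```

Run:
```python
from h import *
goal(.460,-.006,.2,33.1)
tp=env.read_state()['tool_pos'];print(tp)
rect(tp,tp[2]+.021,.085,.006);rect((.46,-.006),.052,.085,.004,'any')
plane(tp,.06,tp[2]+.01,tp[2]+.03)
trio('c29',tp,70)
```

```text
t 36.38 pos [0.6269 0.1678 0.2045] jaw yaw 12.21 tilt 0.14 w 0.066 F [-0.1 -0.1 -2.1] j6 -0.12 j [ 0.09  0.59  1.4  -0.    1.15 -0.12]
shift cm (present tool axes) [-13.45 -19.99   0.41] turn deg [  0.13   0.04 -20.89]
[0.62694213 0.16775954 0.20451869]
side 426 [621.5 164. ] [ 84.3 125.1] 14.77 z 0.2227
scene 1191 [624.7 167.9] [ 69.5 123.8] 11.56 z 0.2227
wrist 32289 [624.5 174.2] [ 67.4 110.5] 12.21 z 0.221
side 286 [460.3  -7. ] [ 72.7 124.8] 34.27 z 0.0501
scene 131 [439.7  27.7] [69.5 49.7] 36.05 z 0.0518
wrist 1174 [449.9  12.8] [70.2 82.5] 32.2 z 0.0511
side plane slope [-0.001 -0.001] z 0.2196 n 345
scene plane slope [-0.003 -0.003] z 0.2218 n 1035
wrist plane slope [-0.003  0.001] z 0.2213 n 30285
```

View pics/c29.png

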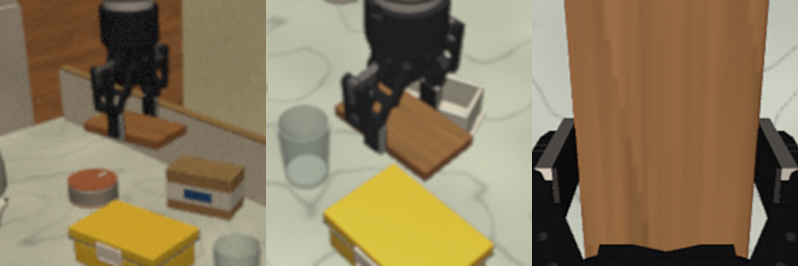

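Call:
apply_moves:
  deltas:
    - [1,[-0.8,-1.2,0],[0,0,0]]
    - [1,[-1.7,-2.5,0],[0,0,0]]
    - [1,[-1.8,-2.7,0],[0,0,0]]
    - [1,[-1.8,-2.7,0],[0,0,0]]
    - [1,[-1.8,-2.7,0],[0,0,0]]
    - [1,[-1.8,-2.7,0],[0,0,0]]
    - [1,[-1.7,-2.5,0],[0,0,0]]
    - [1,[-1.3,-1.9,0],[0,0,0]]
    - [1,[-0.75,-1.1,0],[0,0,0]]
    - [1,[0,0,0],[0,0,-5]]
    - [1,[0,0,0],[0,0,-5.5]]
    - [1,[0,0,0],[0,0,-5.5]]

```text
t: 37.98
tool_pos: [0.4596, -0.0065, 0.2037]
ee_rot: [1.608, 2.698, 0.001]
wrist_force: [0.1, -0.3, -0.3]
gripper_width: 0.0664
```

Call:
apply_moves:
  deltas:
    - [1,[0,0,1],[0,0,-4.9]]
    - [1,[0,0,2.5],[0,0,0]]
    - [1,[0,0,2],[0,0,0]]
    - [1,[0,0,1],[0,0,0]]
    - [1,[0,0,0],[0,0,0]]
    - [1,[0,0,0],[0,0,0]]
    - [1,[0,0,0],[0,0,0]]

```text
t: 38.57
tool_pos: [0.4603, -0.0062, 0.139]
ee_rot: [1.496, 2.761, 0.001]
wrist_force: [-0.1, -0.5, -0.6]
gripper_width: 0.0665
```

Run:
```python
from h import *
goal(.460,-.006,.0475,33.1)
tp=env.read_state()['tool_pos'];print(tp)
rect(tp,tp[2]+.019,.085,.005);rect((.46,-.006),.052,.085,.004,'any')
trio('c30',[.46,-.006,.09],60)
```

```text
t 38.57 pos [ 0.4603 -0.0062  0.139 ] jaw yaw 33.11 tilt 0.1 w 0.0665 F [-0.1 -0.5 -0.6] j6 -0.83 j [-0.26  0.46  1.93 -0.    0.75 -0.83]
shift cm (present tool axes) [ 0.05 -0.03  9.15] turn deg [0.06 0.07 0.01]
[ 0.46032883 -0.00623271  0.13899738]
side 767 [460.5  -8.6] [ 75.1 123.8] 34.25 z 0.1572
scene 738 [459.6  -6.5] [ 72.2 124.3] 33.23 z 0.1594
wrist 32831 [4.57e+02 2.00e-01] [ 68.7 109.6] 32.55 z 0.1586
side 302 [460.8  -6.6] [ 70.4 123.9] 32.57 z 0.0502
scene 339 [459.8  -5. ] [ 71.5 123.9] 32.93 z 0.0517
wrist 938 [431.   42.5] [67.9 12.2] 33.02 z 0.0514
```

View pics/c30.png

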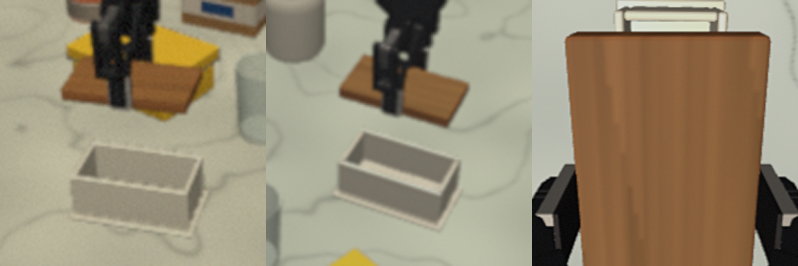

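The lid is square over the dish and needs about 1.7 mm more +y. Lowering.

Call:
apply_moves:
  deltas:
    - [1,[0.14,0.09,1],[0,0,0]]
    - [1,[0,0,2],[0,0,0]]
    - [1,[0,0,2],[0,0,0]]
    - [1,[0,0,1.8],[0,0,0]]
    - [1,[0,0,0.9],[0,0,0]]
    - [1,[0,0,0],[0,0,0]]
    - [1,[0,0,0],[0,0,0]]
    - [1,[0,0,0],[0,0,0]]

```text
t: 39.68
tool_pos: [0.4602, -0.0045, 0.0619]
ee_rot: [1.496, 2.761, 0.001]
wrist_force: [-0.6, -0.7, -0.6]
gripper_width: 0.0665
```

Run:
```python
from h import *
goal(.460,-.0048,.0475,33.1)
tp=env.read_state()['tool_pos'];print(tp)
rect(tp,tp[2]+.019,.085,.005)
trio('c31',[.46,-.006,.06],50)
```

```text
t 39.68 pos [ 0.4602 -0.0045  0.0619] jaw yaw 33.11 tilt 0.08 w 0.0665 F [-0.6 -0.7 -0.6] j6 -0.83 j [-0.25  0.62  1.98  0.    0.54 -0.83]
shift cm (present tool axes) [-0.01 -0.03  1.44] turn deg [0.05 0.06 0.01]
[ 0.46016184 -0.00451481  0.06194047]
side 760 [460.6  -6.4] [ 71.1 124.2] 33.38 z 0.0801
scene 678 [459.2  -4.6] [ 72.1 123.8] 33.01 z 0.0822
wrist 32824 [457.3   1.8] [ 68.9 110.2] 32.68 z 0.0815
```

View pics/c31.png

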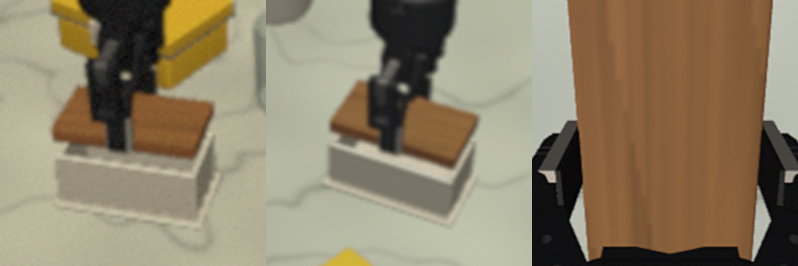

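Call:
apply_moves:
  deltas:
    - [1,[0,0.03,0.5],[0,0,0]]
    - [1,[0,0,0.4],[0,0,0]]
    - [1,[0,0,0.3],[0,0,0]]
    - [1,[0,0,0.2],[0,0,0]]
    - [1,[0,0,0],[0,0,0]]
    - [1,[0,0,0],[0,0,0]]

```text
t: 40.48
tool_pos: [0.4596, -0.0042, 0.047]
ee_rot: [-1.496, -2.762, 0.0]
wrist_force: [0.3, 0.5, -1.0]
gripper_width: 0.0665
```

Run:
```python
from h import *
goal(.460,-.0048,.0465,33.1)
tp=env.read_state()['tool_pos'];print(tp)
rect(tp,tp[2]+.019,.085,.005)
trio('c32',[.46,-.006,.06],50)
```

```text
t 40.48 pos [ 0.4596 -0.0042  0.047 ] jaw yaw 33.11 tilt 0.04 w 0.0665 F [ 0.3  0.5 -1. ] j6 -0.83 j [-0.25  0.65  1.98 -0.    0.51 -0.83]
shift cm (present tool axes) [-0.07 -0.    0.05] turn deg [-0.03 -0.03  0.01]
[ 0.45964028 -0.00418848  0.04702103]
side 755 [460.6  -5.9] [ 75.1 124.3] 34.31 z 0.0652
scene 681 [458.5  -4.1] [ 73.5 124.7] 31.62 z 0.0673
wrist 32837 [456.4   2.2] [ 69.  110.1] 32.34 z 0.0666
```

View pics/c32.png

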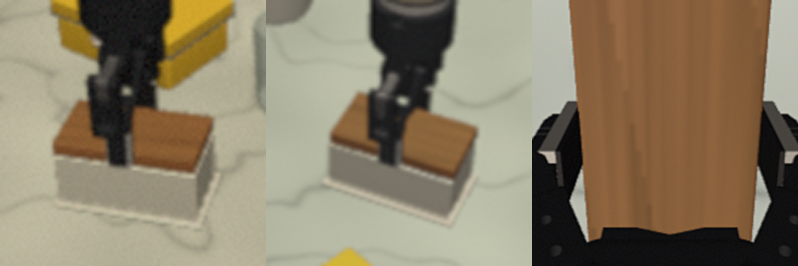

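The lid is within 1 mm of home, square and free of contact. Releasing and backing off.

Call:
apply_moves:
  deltas:
    - [1,[0,0,0.05],[0,0,0]]
    - [0,[0,0,0],[0,0,0]]
    - [0,[0,0,0],[0,0,0]]
    - [0,[0,0,0],[0,0,0]]
    - [0,[0,0,0],[0,0,0]]
    - [0,[0,0,-0.5],[0,0,0]]
    - [0,[0,0,-2],[0,0,0]]
    - [0,[0,0,-4],[0,0,0]]
    - [0,[0,0,-4],[0,0,0]]
    - [0,[0,0,-4],[0,0,0]]
    - [0,[0,0,-4],[0,0,0]]
    - [0,[0,0,-2],[0,0,0]]

```text
t: 41.78
tool_pos: [0.4614, -0.0045, 0.2568]
ee_rot: [1.492, 2.756, 0.003]
wrist_force: [0.4, -0.7, -0.4]
gripper_width: 0.0851
```

Run:
```python
from h import *
goal(.4012,.343,.30,33)
rect((.46,-.006),.066,.085,.005);plane((.46,-.006),.06,.058,.075)
trio('c33',[.46,-.006,.06],50)
```

```text
t 41.78 pos [ 0.4614 -0.0045  0.2568] jaw yaw 33.12 tilt 0.46 w 0.0851 F [ 0.4 -0.7 -0.4] j6 -0.83 j [-0.25  0.27  1.8   0.    1.06 -0.83]
shift cm (present tool axes) [32.37 13.97 -4.43] turn deg [0.31 0.34 0.12]
side 1000 [460.3  -6.3] [ 71.3 123.2] 33.37 z 0.0645
scene 951 [460.2  -3.7] [ 70.6 123.8] 32.93 z 0.0666
wrist 6805 [460.6  -3.9] [ 67.2 122.6] 33.08 z 0.0658
side plane slope [-0.    -0.004] z 0.0647 n 852
scene plane slope [-0.009 -0.003] z 0.0667 n 695
wrist plane slope [0. 0.] z 0.0658 n 6312
```

View pics/c33.png

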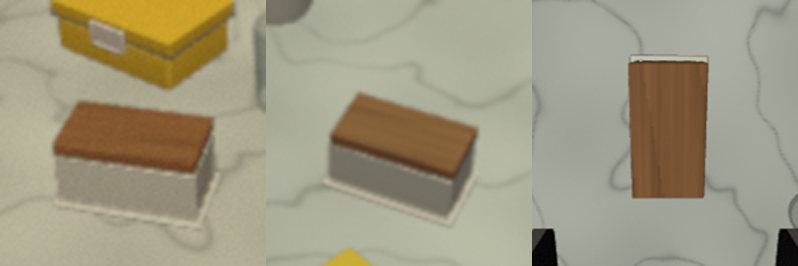

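The butter lid is home: its top reads 0.066, it is level and square to within about 1°. Last, I'll recheck the teapot lid's height from an oblique wrist view.

Call:
apply_moves:
  deltas:
    - [0,[1.5,0.5,0],[0,0,0]]
    - [0,[3.5,1.1,0],[0,0,0]]
    - [0,[3.7,1.2,0],[0,0,0]]
    - [0,[3.7,1.2,0],[0,0,0]]
    - [0,[3.7,1.2,0],[0,0,0]]
    - [0,[3.7,1.2,0],[0,0,0]]
    - [0,[3.7,1.2,0],[0,0,0]]
    - [0,[3.7,1.2,0],[0,0,0]]
    - [0,[3.7,1.2,0],[0,0,0]]
    - [0,[3.7,1.2,0],[0,0,0]]
    - [0,[3.7,1.2,0],[0,0,0]]
    - [0,[3.2,1.0,0],[0,0,0]]

```text
t: 43.23
tool_pos: [0.344, 0.4187, 0.2505]
ee_rot: [-1.495, -2.762, 0.003]
wrist_force: [0.7, 0.1, -0.0]
gripper_width: 0.0857
```

Call:
apply_moves:
  deltas:
    - [0,[1.6,0.5,0],[0,0,0]]
    - [0,[0,0,2],[0,0,0]]
    - [0,[0,0,3],[0,0,0]]
    - [0,[0,0,2],[0,0,0]]
    - [0,[0,0,1],[0,0,0]]
    - [0,[0,0,0],[0,0,0]]
    - [0,[0,0,0],[0,0,0]]
    - [0,[0,0,0],[0,0,0]]

```text
t: 43.9
tool_pos: [0.3417, 0.4332, 0.1726]
ee_rot: [1.497, 2.761, 0.003]
wrist_force: [0.1, -0.8, 0.9]
gripper_width: 0.0852
```

Run:
```python
from h import *
goal(.34,.435,.17,33)
s=snap('wrist','w34');P=cloud(s)
c=np.array([.4012,.3435])
d=np.hypot(P[...,0]-c[0],P[...,1]-c[1]);m=(d<.035)&(P[...,2]>.09)
print(m.sum())
print(proj(s,[.4012,.3435,.12]))
# profile: column through the lid
u,v=proj(s,[.4012,.3435,.12]).astype(int)
im=cv2.cvtColor(s['img'],4)
b=im[max(v-70,0):v+70,max(u-70,0):u+70];cv2.imwrite('pics/w34c.png',cv2.resize(b,None,fx=4,fy=4,interpolation=2))
for r in range(max(v-45,0),v+45): print(r,P[r,u].round(4),'d',d[r,u].round(4))
```

```text
t 43.9 pos [0.3417 0.4332 0.1726] jaw yaw 33.09 tilt 0.1 w 0.0852 F [ 0.1 -0.8  0.9] j6 0.12 j [0.7  0.51 1.68 0.   0.96 0.12]
shift cm (present tool axes) [ 0.24 -0.04  0.26] turn deg [ 0.1  -0.01  0.09]
4319
[280.71083856 358.76971724]
313 [0.3863 0.3653 0.0994] d 0.0264
314 [0.3866 0.3649 0.1   ] d 0.026
315 [0.3867 0.3648 0.101 ] d 0.0257
316 [0.3864 0.3652 0.103 ] d 0.0263
317 [0.3869 0.3644 0.103 ] d 0.0253
318 [0.3872 0.364  0.1036] d 0.0249
319 [0.3874 0.3637 0.1043] d 0.0245
320 [0.3876 0.3634 0.1051] d 0.0241
321 [0.3871 0.3642 0.1076] d 0.0251
322 [0.3867 0.3647 0.1096] d 0.0257
323 [0.3872 0.364  0.1097] d 0.0248
324 [0.3874 0.3636 0.1103] d 0.0244
325 [nan nan nan] d nan
326 [0.388  0.3627 0.1112] d 0.0233
327 [0.3884 0.3621 0.1116] d 0.0226
328 [0.3883 0.3623 0.113 ] d 0.0228
329 [0.389  0.3611 0.1124] d 0.0214
330 [0.3897 0.3602 0.1121] d 0.0202
331 [0.3899 0.3599 0.1129] d 0.02
332 [0.3899 0.3599 0.1139] d 0.0199
333 [0.3905 0.3588 0.1136] d 0.0187
334 [0.3907 0.3585 0.1143] d 0.0183
335 [0.391  0.3582 0.1149] d 0.0179
336 [0.3916 0.3572 0.1146] d 0.0167
337 [0.392  0
[... 1655 characters left out ...]
 0.2526] d 0.1183
384 [0.3355 0.4435 0.2542] d 0.1196
385 [0.3356 0.4434 0.2544] d 0.1195
386 [0.3355 0.4436 0.2548] d 0.1197
387 [0.3361 0.4426 0.2541] d 0.1186
388 [0.3354 0.4436 0.2555] d 0.1198
389 [0.3355 0.4435 0.2556] d 0.1196
390 [0.3359 0.4428 0.2552] d 0.1189
391 [0.3359 0.443  0.2556] d 0.119
392 [0.3365 0.442  0.2549] d 0.1179
393 [0.3358 0.4431 0.2563] d 0.1191
394 [0.3353 0.4437 0.2573] d 0.1199
395 [0.3362 0.4424 0.2562] d 0.1183
396 [0.336  0.4428 0.2568] d 0.1188
397 [0.3354 0.4437 0.2581] d 0.1199
398 [0.3354 0.4437 0.2584] d 0.1199
399 [0.3358 0.443  0.2579] d 0.1191
400 [0.3361 0.4426 0.2578] d 0.1186
401 [0.3357 0.4431 0.2586] d 0.1192
402 [0.3354 0.4437 0.2594] d 0.1199
```

View pics/w34c.png

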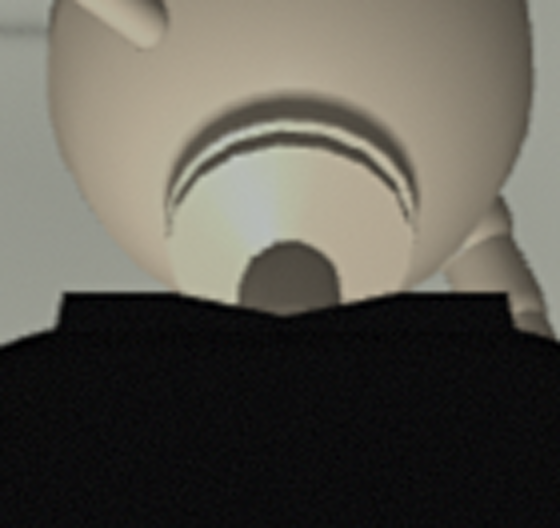

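The oblique view shows the flange all round the mouth with the rim crescent beneath it. The knob still reads about 2 mm higher than nominal, level and rigid. That is inside the limit but not clearly "fully home", so with the time left I'll lift it by the knob and reseat it.

Call:
apply_moves:
  deltas:
    - [0,[0,0,-3],[0,0,0]]
    - [0,[0,0,-4],[0,0,0]]
    - [0,[-1.7,0,-1],[0,0,0]]
    - [0,[-3,0,0],[0,0,0]]
    - [0,[-3,0.1,0],[0,0,0]]
    - [0,[-2,0,0],[0,0,0]]
    - [0,[-1.05,0,0],[0,0,0]]
    - [0,[0,0,0],[0,0,0]]
    - [0,[0,0,0],[0,0,0]]
    - [0,[0,0,0],[0,0,0]]

```text
t: 44.78
tool_pos: [0.3999, 0.344, 0.2521]
ee_rot: [-1.496, -2.762, -0.001]
wrist_force: [-1.1, 0.8, -0.1]
gripper_width: 0.0854
```

Run:
```python
from h import *
goal(.4012,.3435,.122,33)
s=snap('wrist');P=cloud(s)
for lo,hi,r in ((.134,.145,.02),(.108,.118,.03),(.099,.1035,.03)):
    m=(np.hypot(P[...,0]-.4012,P[...,1]-.3440)<r)&(P[...,2]>lo)&(P[...,2]<hi);Q=P[m]
    print(lo,len(Q),circ(Q[:,:2]),((Q[:,:2].min(0)+Q[:,:2].max(0))/2).round(4),(np.ptp(Q[:,:2],axis=0)).round(4),np.median(Q[:,2]).round(4))
trio('c35',[.4012,.3435,.115],45)
```

```text
t 44.78 pos [0.3999 0.344  0.2521] jaw yaw 33.13 tilt 0.05 w 0.0854 F [-1.1  0.8 -0.1] j6 -0.08 j [ 0.5   0.37  1.65  0.    1.12 -0.08]
shift cm (present tool axes) [-0.12  0.07 13.01] turn deg [ 0.03 -0.04  0.13]
0.134 391 (array([0.40085548, 0.34523197]), np.float64(0.007239912899143086)) [0.4013 0.3446] [0.0195 0.0197] 0.1385
0.108 1579 (array([0.40146764, 0.34430047]), np.float64(0.01951303580646448)) [0.4014 0.3445] [0.0483 0.0488] 0.1133
0.099 61 (array([0.401838, 0.344284]), np.float64(0.025461641372477417)) [0.4017 0.3492] [0.0508 0.042 ] 0.1019
```

View pics/c35.png

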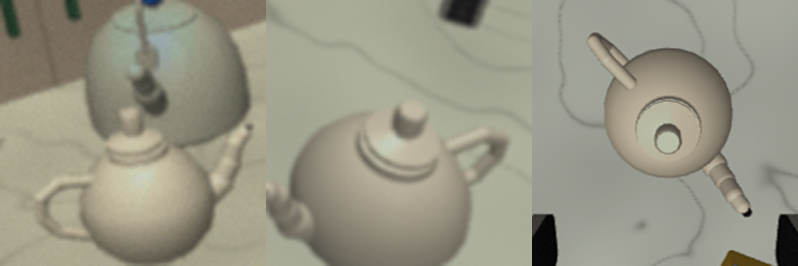

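From this view the lid is centred to 0.4 mm on the rim. The knob top now reads 0.1385, a bias of about +1.5 mm, which matches the +1.6 mm this camera showed on the pile. Since the lid is level, rigid under 18 N and centred, it is home, and I'll leave it alone. Now the final check of all positions.

```bash
python3 - <<'E'
from h import *
for n in ('side','scene'):
    s=snap(n,'final_'+n);P=cloud(s)
    for k,c,h in (('ta',(.652,-.003),.092),('tb',(.577,-.414),.092)):
        m=(np.hypot(P[...,0]-c[0],P[...,1]-c[1])<.05)&(abs(P[...,2]-h+.001)<.004);print(n,k,circ(P[m][:,:2])[0].round(4),np.median(P[m][:,2]).round(4))
print('small');brown((.66,-.18),.099,.045,.005);print('big');brown((.4155,-.3215),.129,.045,.005);print('butter');rect((.46,-.006),.066,.085,.005)
goal(.4012,.3435,.122,33)
E
python3 -c "
import cv2,numpy as np
a=cv2.imread('pics/final_side.png');b=cv2.imread('pics/final_scene.png')
cv2.imwrite('pics/final.png',np.hstack([cv2.resize(a,(400,300)),cv2.resize(b,(400,300))]))"
```

```text
side ta [ 0.6525 -0.0033] 0.0896
side tb [ 0.5782 -0.4148] 0.09
scene ta [ 0.652  -0.0011] 0.0912
scene tb [ 0.5773 -0.4127] 0.0909
small
side brown 299 [ 0.6584 -0.1813] [0.056  0.0562] z 0.0976
scene brown 268 [ 0.6592 -0.1789] [0.0526 0.0558] z 0.0993
big
side brown 914 [ 0.416  -0.3222] [0.0656 0.0647] z 0.1277
scene brown 226 [ 0.4164 -0.3191] [0.0632 0.0638] z 0.1296
butter
side 1001 [460.1  -6.1] [ 71.5 123.5] 32.52 z 0.0645
scene 955 [459.9  -3.3] [ 70.8 123.9] 32.58 z 0.0666
wrist 37 [452.2  61.2] [10.1  7. ] 30.46 z 0.0642
t 45.53 pos [0.4004 0.3432 0.2518] jaw yaw 33.1 tilt 0.0 w 0.0854 F [ 1.4  1.1 -0.2] j6 -0.08 j [ 0.5   0.37  1.65  0.    1.12 -0.08]
shift cm (present tool axes) [-0.02  0.08 12.98] turn deg [-0.  -0.   0.1]
```

View pics/final.png

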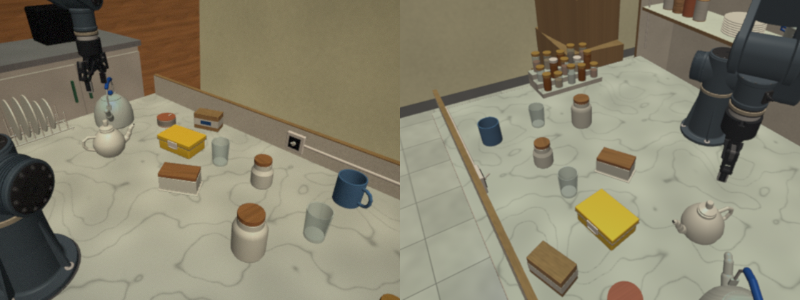

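All four lids are on their pots, the tumblers and pots haven't moved, and the arm is clear of everything. Handing in.

```bash
python3 -c "
from bench import env
print(env.sign_off())"
```

```text
the job is handed in; nothing more can be done
None
```

All four lids are back on their own pots, and I handed the job in at about 45.5 s of the 144 s allowed; no verdict is reported.

- **Wooden lids:** Each one's top reads within about 2 mm of its resting height in the last views. The best view of each, from the wrist camera just after placing, agrees within 0.3 mm. They are level, centred within about 1–2 mm, and the oblong lid is square within about 1°.
- **Pots and tumblers:** The tumblers still read within 1–2 mm of their starting places. The small jar, big jar and butter dish were judged by their lids, which sit within about 2 mm of where their mouths were at the start. The teapot's rim was last measured within about 1 mm.
- **Teapot lid, one disagreement:** It is level, centred within 0.4 mm and did not give under an 18 N push. Its knob top, though, read 1.5–3 mm above nominal, depending on the view. The wrist camera showed about the same excess (+1.6 mm) when the lid was still on the pile, so I judged it home and left it alone. An oblique view still suggested a gap of up to about 2 mm under the flange, which I did not resolve; the larger readings come close to the 3 mm limit.

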